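# Pull the transport plugs and close up the valve block

### The job

The rebuilt tyre-changer valve block still has red transport plugs in some of its ports: screw the T-handle puller into each plug, draw it straight out, and leave it unscrewed and upright on the floor of a pocket of the orange plug box. Once every plug is in the box, lower the cover plate onto the block's two locating pins until it lies flat on the block. At the end the puller must stand in its blue holder again and the box lid be gently closed all the way; leave the other things on the bench alone.

Things in the scene. Friction and masses are not known exactly. Their poses are not given: they have to be found in the camera images.
- valve_block: fixed aluminium block 245 x 90 x 60 mm (x, y, z), origin at the centre of its underside. Three square ports open in its top, 53 mm wide, 40 mm deep, centred at x = -64, 0, +64 mm on its x axis. On the same axis two locating pins stand 18 mm up from the top face (see round_pin, diamond_pin).
- round_pin (a point): foot of the round pin on the block's top face (60 mm up), at x = -103.5 mm of the block; 11 mm diameter, the last 8 mm tapered to 4 mm
- diamond_pin (a point): foot of the diamond pin on the block's top face (60 mm up), at x = +103.5 mm of the block; 5 mm along x, 10.6 mm along y, top rounded
- plug_1: red square transport plug, 50 x 50 x 40 mm tall, 0.14 kg, loose, absent in some runs; origin at the centre of its underside. At first it sits in a port, its top flush with the block's, so fingers cannot hold it. Bore 31 mm, 32 mm deep, with a quick thread (see its top point). Two entry slots lie along its x axis, white marks beside them.
- plug_2: red square transport plug, 50 x 50 x 40 mm tall, 0.14 kg, loose, absent in some runs; origin at the centre of its underside. At first it sits in a port, its top flush with the block's, so fingers cannot hold it. Bore 31 mm, 32 mm deep, with a quick thread (see its top point). Two entry slots lie along its x axis, white marks beside them.
- plug_3: red square transport plug, 50 x 50 x 40 mm tall, 0.14 kg, loose, absent in some runs; origin at the centre of its underside. At first it sits in a port, its top flush with the block's, so fingers cannot hold it. Bore 31 mm, 32 mm deep, with a quick thread (see its top point). Two entry slots lie along its x axis, white marks beside them.
- plug_1_top (a point): centre of that plug's top, 40 mm above its origin. Put the puller's x axis along the plug's (either way, within 8 degrees, 2 mm off centre), lower until the collar meets the plug top, turn 70 degrees (1.22 rad) clockwise from above to the stop: held (from about 50 on). Drawn in 3 mm by that turn; play 1 mm. Turning back frees it if square walls keep the plug from turning.
- plug_2_top (a point): centre of that plug's top, 40 mm above its origin. Put the puller's x axis along the plug's (either way, within 8 degrees, 2 mm off centre), lower until the collar meets the plug top, turn 70 degrees (1.22 rad) clockwise from above to the stop: held (from about 50 on). Drawn in 3 mm by that turn; play 1 mm. Turning back frees it if square walls keep the plug from turning.
- plug_3_top (a point): centre of that plug's top, 40 mm above its origin. Put the puller's x axis along the plug's (either way, within 8 degrees, 2 mm off centre), lower until the collar meets the plug top, turn 70 degrees (1.22 rad) clockwise from above to the stop: held (from about 50 on). Drawn in 3 mm by that turn; play 1 mm. Turning back frees it if square walls keep the plug from turning.
- puller: steel T-handle puller, 0.3 kg, loose, upright in the blue holder at first, any heading. Origin: centre of the underside of its collar (40 mm diameter, 8 mm thick). Below it a 12 mm stem, tapered at the tip, reaches 30 mm down, with two thread lugs along the puller's x axis, 26 mm across, 11 to 17 mm below the origin. Above it a 12 mm shank and the T-bar.
- puller_handle (a point): centre of the T-bar, 98 mm above the puller's origin; the bar is 84 mm long along the puller's x axis, 16 mm wide (y) and 16 mm tall
- puller_stand: fixed blue holder block 75 x 75 x 45 mm, origin at the centre of its underside, with a vertical 33 mm through hole at its centre; the puller stands in it upright with its collar on the top face (puller origin 45 mm above the holder's origin)
- cover_plate: aluminium cover plate 235 x 85 x 10 mm (x, y, z), 0.6 kg, loose, flat on the bench; origin at the centre of its underside. 13 mm holes at x = -103.5 and +103.5 mm. On its middle a grey block to hold it by, 32 mm (x) by 60 mm (y), 10 to 44 mm above the origin. It fits the block either way round; seated, its origin is 60 mm above the block's.
- plug_box: fixed orange box 68 x 194 x 55 mm (x, y, z), origin at the centre of its underside, walls and floor 5 mm, two cross walls (43 mm tall) making three pockets of about 58 x 58 mm, 50 mm deep, in a row along y. Its lid is hinged on its +x rim.
- pocket_1 (a point): centre of the floor of a pocket of the plug box, 5 mm above the box's origin; the pocket's sides lie along the box's axes
- pocket_2 (a point): centre of the floor of a pocket of the plug box, 5 mm above the box's origin; the pocket's sides lie along the box's axes
- pocket_3 (a point): centre of the floor of a pocket of the plug box, 5 mm above the box's origin; the pocket's sides lie along the box's axes
- plug_box_lid (a joint): lid angle in rad: 0 closed, flat on the box; 1.9 fully open, a little past upright. The stiff hinge holds the lid wherever it is left. The lid is a black plate 68 x 194 mm, 8 mm thick.
- plug_box_lid_hinge (a point): middle of the lid's hinge line, on the +x rim of the box, 34 mm along the box's +x from its centre and 55.5 mm above its origin; the hinge line runs along the box's y axis. The closed lid reaches 68 mm from here along the box's -x, its top 8 mm higher.
- plug_box_lid_handle (a point): middle of the orange knob (28 mm wide) on the lid's outer face, 35 mm out from that face and 38 mm from the hinge line towards the free edge
- spray_can: white and blue spray can, 60 mm diameter, 150 mm tall, bystander; origin under its centre
- impact_socket: dark steel impact socket, 34 mm diameter, 80 mm tall, bystander; origin under its centre
- paste_jar: white jar of mounting paste, 76 mm diameter, 75 mm tall, bystander; origin under its centre
Mind the look-alikes: they are no part of the job. There is more than one size of the puller; the one meant has the size given above.

How it is judged:
By the outcome, as a careful person would: the job done as asked, in the order asked, and still so for the second after the job is handed in, with the robot touching nothing.
Of plug_1, plug_2, plug_3 only 2 to 3 are there at a start; the rules pass over those that are not, and their reading is None.
At some moment in a run one of cover_plate may be knocked a few centimetres aside while the robot is not near it.
It also fails if it takes over 210 s, if anything falls off the work surface, if the arm or the gripper's body presses on something with over 40 N, if the wrist force passes 120 N, or if a joint passes its speed limit or range.

### The arm

A 6-joint arm with a two-finger parallel gripper is mounted at the origin on the work surface. World frame = base frame: x ahead of the robot, y to its left, z up, the work surface at z = 0. Lengths are in m, angles in rad, forces in N, time in s.
With the tool pointing down it reaches from about 0.35 to 0.775 m from the base axis. Payload 7.3 kg.
Tool frame: the origin (TCP) lies at the very end of the fingers, on their centre line; the grasp point (between the pads) lies 19 mm behind it; z points along the fingers, x is the direction in which the jaws open and shut, and the axes are right-handed (so a half turn about z gives the same grasp; the last joint's range is limited). The gripper opens to 92 mm and grips with 3 to 60 N. Pads are 19 mm wide; open, the fingers measure 130 mm over their backs; the gripper's body (75 mm by 190 mm) begins 47 mm behind the grasp point.
Start: joints at [-1.447, 0.342, 1.524, -0, 1.275, -0.146], TCP at [0.14, -0.506, 0.227] pointing down, gripper open.
Joint ranges: [-2.53, 2.53], [-0.77, 2.02], [0.04, 2.7], [-1, 4.14], [0.28, 2.66], [-3.11, 3.11]. Speed limits (rad/s): [2.57, 2.57, 3.14, 3.14, 3.14, 3.14].

### API

Orientations are given as [roll, pitch, yaw] about the fixed x, y, z axes, in that order (R = Rz(yaw) Ry(pitch) Rx(roll)).
In Python, from cell import robot, read_camera, nets gives the robot as it stands. The module is installed in compiled form; this text tells all that it offers.
- The arm moves only by the tool carry_out, never from a script. Its arguments are lists of equal length, an entry for each row: "translation": the shift along the tool's x, y, z in m, a list of three; "turn": the turn, a rotation vector about the tool's x, y, z in rad, a list of three; "gripper": the gripper's target within -1 to 1 (shut at 1, half-way at 0, fully open at -1). A call has 1 to 10 rows; each row shifts and turns the commanded pose from where the row before left it, along the tool's axes as they then stand; what a row does not reach is not made up. A row lasts 1/10 s, in which the tool goes at most 50 mm and 8.59 degrees, less where a joint would pass 70% of its speed; a pose out of reach is approached as far as the arm can. A call with a gripper value outside its range is refused whole. The fingers move at their own pace and stop on an object; "squeeze" is the grip in N (left out, the last holds). Time passes only in rows, so rows that do not move let the fingers close. It gives the time, the measured TCP pose, the force and the opening at its end, in the units of the state.
- robot.observe(): the state, without advancing time (a new reading comes with each control period).
- read_camera(name): name is "scene" or "top" or "wrist"; returns a dict with "img" (420x560x3 uint8, red, green, blue), "fx", "fy", "cx", "cy" (pixels), "distortion" ([k1, k2, p1, p2, k3] as OpenCV has them; the pictures are not rectified), "world_from_camera" (4x4, takes a point from camera to world coordinates). Camera axes: x right, y down, z forward; pixel columns grow to the right and rows downward; lengths in m; the calibration is good to about 2 mm. A picture is of the moment at which its call begins. There is no depth.
- robot.hand_in(): hands the job in, once; it reports no verdict.
Trained networks look in a picture, given as the dict that the camera call returned (one of the last four; its "shot" number tells which), for a name from the list of things; names that differ only in an ending like _2 or _b are one class to them, and where a whole thing is asked for, a point or a joint stands for the part that bears it (a point fixed in the world has none). Each returns a list of dicts, best first, with "score" (0 to 1); they miss things now and then, are a little off and sometimes report something else, mostly with a low value. They report only what shows in the picture. A call takes as long as a camera call. They do not tell look-alikes from the thing itself.
- nets.regions_of(picture, name): "region" (420x560 bool, what is visible of it) and "pixel" ([column, row] in pixels, amid what is visible of it).
- nets.tip_of(picture, name): "pixel" ([column, row] in pixels: a listed point, or the origin of a listed thing).
The state is a dict: "time": time; "qpos": joint angles; "qvel": joint speeds; "joint_efforts": joint torques, N m; "tool_pos": TCP position; "tool_rot": TCP orientation; "contact_force": force on the tool from outside, world axes, zero at the start; "torque": the same for the moment, N m; "opening": finger opening in m.
Only numpy, scipy, OpenCV 4.12 (cv2) and the standard library are available. Lean on these libraries where they do the work, as an engineer would, in place of code of your own. Each camera call takes 0.05 s, during which the arm holds its last target. There are 200 camera calls.

## Working session

There is one attempt and no reset: what is moved stays moved. The work goes in short steps, Python scripts to look and compute and a tool call to move; the robot and the scene stay as the last step left them, time stands still between calls to the robot, and variables do not carry over. Pictures are saved under pics/ and viewed, about 12 in all and at most 16, crops included, and the job is handed in when it is done.

Besides the shell and the picture viewer there is one more tool, called after ">>>" by a JSON object that holds its "method" and its "body", one argument or row to a line. carry_out: Moves the arm, as the interface text tells. Its arguments: {"type":"object","properties":{"translation":{"type":"array","items":{"type":"array","items":{"type":"number"}}},"turn":{"type":"array","items":{"type":"array","items":{"type":"number"}}},"gripper":{"type":"array","items":{"type":"number"}},"squeeze":{"type":"number"}},"required":["translation","turn","gripper"]}

```bash
mkdir -p pics; cat > h.py <<'E'
import numpy as np, cv2
from cell import robot, read_camera, nets
from scipy.spatial.transform import Rotation as R
def save(p,name,crop=None,scale=1):
    im=p["img"][:,:,::-1]
    if crop: c0,r0,c1,r1=crop; im=im[r0:r1,c0:c1]
    im=cv2.resize(im,None,fx=scale,fy=scale,interpolation=cv2.INTER_CUBIC)
    cv2.imwrite("pics/"+name,im)
def K(p): return np.array([[p["fx"],0,p["cx"]],[0,p["fy"],p["cy"]],[0,0,1.]])
def ray(p,px):
    u=cv2.undistortPoints(np.array([[px]],float),K(p),np.array(p["distortion"],float))[0,0]
    T=np.array(p["world_from_camera"]); return T[:3,3],T[:3,:3]@np.array([u[0],u[1],1.])
def onz(p,px,z):
    o,d=ray(p,px); return o+d*(z-o[2])/d[2]
def proj(p,X):
    T=np.linalg.inv(np.array(p["world_from_camera"])); X=np.atleast_2d(X)
    return cv2.projectPoints(X@T[:3,:3].T+T[:3,3],np.zeros(3),np.zeros(3),K(p),np.array(p["distortion"],float))[0][:,0]
def tri(obs):
    A=np.zeros((3,3));b=np.zeros(3)
    for p,px in obs:
        o,d=ray(p,px);d=d/np.linalg.norm(d);M=np.eye(3)-np.outer(d,d);A+=M;b+=M@o
    return np.linalg.solve(A,b)
E
cat > a.py <<'E'
from h import *
np.set_printoptions(precision=4,suppress=True)
Z=dict(valve_block=0,round_pin=.06,diamond_pin=.06,plug_1=.02,plug_1_top=.06,puller=.045,puller_handle=.143,puller_stand=0,cover_plate=0,plug_box=0,pocket_1=.005,plug_box_lid_hinge=.0555,plug_box_lid_handle=.1,spray_can=0,impact_socket=0,paste_jar=0)
for cam in ("top","scene"):
    p=read_camera(cam); save(p,cam+"0.png",scale=1.4)
    print(cam,np.array(p["world_from_camera"])[:3,[2,3]].T)
    for n,z in Z.items():
        for r in nets.tip_of(p,n):
            if r["score"]>.25: print(n,round(r["score"],2),np.round(r["pixel"],1),onz(p,r["pixel"],z)[:2])
s=robot.observe();print(s)
E
python3 a.py
```

```text
top [[ 0.1493 -0.018  -0.9886]
 [ 0.4303  0.0191  1.4847]]
valve_block 0.85 [273.  238.4] [0.5536 0.0149]
round_pin 0.78 [268.6 270.9] [0.4587 0.025 ]
round_pin 0.38 [171.  275.8] [0.44   0.2915]
diamond_pin 0.5 [145.3 206.2] [0.6305 0.3731]
plug_1 0.81 [268.6 258.9] [0.4933 0.026 ]
plug_1 0.66 [274.6 213. ] [0.6254 0.0121]
plug_1 0.52 [273.3 235.8] [0.5594 0.0142]
plug_1_top 0.82 [269.8 260.2] [0.4881 0.0224]
plug_1_top 0.28 [205.9 199.6] [0.6533 0.2059]
puller 0.67 [250.  136.8] [0.8428 0.0886]
puller 0.63 [207.4 199. ] [0.6575 0.2037]
puller 0.55 [208.7 164.8] [0.7568 0.2042]
puller 0.52 [267.1 257.7] [0.4955 0.0302]
puller 0.46 [414.6 215.4] [ 0.6249 -0.3858]
puller_handle 0.73 [415.9 213.6] [ 0.6166 -0.3618]
puller_handle 0.65 [201.  161.5] [0.743  0.2124]
puller_handle 0.61 [248.3 120.1] [0.8612 0.0898]
puller_handle 0.53 [200.8 195.6] [0.6507 0.2089]
puller_stand 0.6 [210.3 203.3] [0.6521 0.2005]
cover_plate 0.58 [171.6 275.4] [0.4415 0.3014]
plug_box 0.78 [379. 281.] [ 0.4384 -0.2925]
plug_box 0.4 [269.2 273.2] [0.4534 0.0234]
pocket_1 0.96 [377.5 279.1] [ 0.4437 -0.2872]
poc
[... 1691 characters left out ...]
.71 [185.3 283.8] [ 0.6444 -0.2456]
impact_socket 0.77 [129.3 311.5] [ 0.639  -0.3906]
impact_socket 0.73 [141.4 234.3] [ 0.4668 -0.2834]
impact_socket 0.53 [239.1 164.4] [0.4067 0.0365]
paste_jar 0.84 [389.2 167.4] [0.63   0.3895]
{'time': 1.7, 'qpos': array([-1.447 ,  0.342 ,  1.5241,  0.    ,  1.2754, -0.146 ]), 'qvel': array([-0.002 ,  0.0005,  0.0021, -0.0017, -0.0008, -0.001 ]), 'joint_efforts': array([ -0.0004, -43.1126, -24.448 ,   0.0718,   0.0484,  -0.    ]), 'tool_pos': array([ 0.14  , -0.506 ,  0.2267]), 'tool_rot': array([ 3.1416, -0.0001, -1.301 ]), 'contact_force': array([-0.0917, -0.2746,  0.4108]), 'torque': array([-0.0107,  0.0167, -0.0036]), 'opening': 0.09172351978502077}
```

View images.

View pics/top0.png

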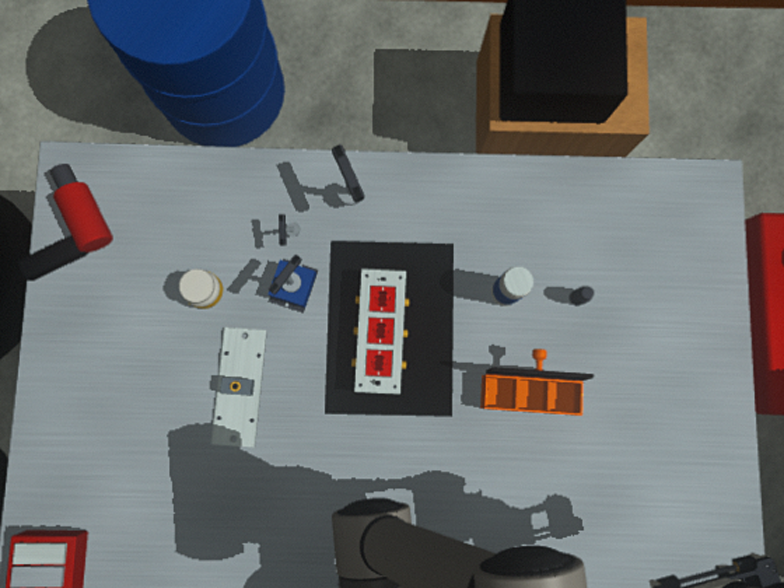

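View pics/scene0.png

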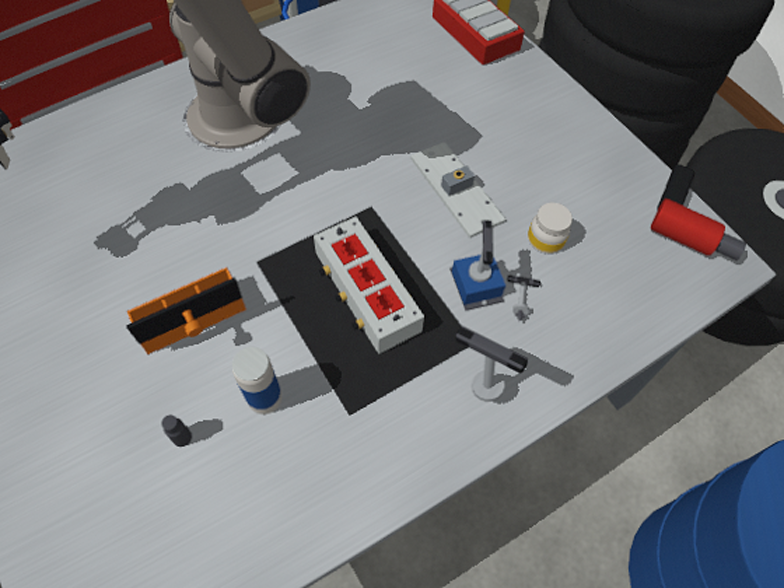

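```bash
cat > b.py <<'E'
from h import *
np.set_printoptions(precision=4,suppress=True)
p=read_camera("top");q=read_camera("scene");w=read_camera("wrist")
a=cv2.resize(p["img"][130:300,170:310],None,fx=4,fy=4,interpolation=cv2.INTER_CUBIC)[:560]
b=cv2.resize(q["img"][150:260,215:400],None,fx=3,fy=3,interpolation=cv2.INTER_CUBIC)
save(p,"c1.png",(185,95,310,225),4.6); save(q,"c2.png",(215,140,400,275),4.2)
for c in (p,q):
    for r in nets.regions_of(c,"puller_handle"):
        ys,xs=np.nonzero(r["region"]); print(round(r["score"],2),len(xs),r["pixel"])
        if len(xs)>20 and r["score"]>.4:
            rect=cv2.minAreaRect(np.c_[xs,ys].astype(np.float32)); print(rect, [onz(c,x,.151)[:2] for x in cv2.boxPoints(rect)])
s=robot.observe();T=np.eye(4);T[:3,:3]=R.from_euler("xyz",s["tool_rot"]).as_matrix();T[:3,3]=s["tool_pos"]
print(np.linalg.inv(T)@np.array(w["world_from_camera"]),w["fx"],p["fx"])
E
python3 b.py
```

```text
0.77 715 [287.9, 161.6]
((281.3157043457031, 156.42593383789062), (61.945533752441406, 38.27207946777344), 46.332218170166016) [array([0.7834, 0.093 ]), array([0.8586, 0.0208]), array([ 0.7381, -0.0962]), array([ 0.6648, -0.0237])]
0.73 198 [189.4, 184.1]
((192.75003051757812, 178.75001525878906), (20.50609588623047, 32.52690887451172), 45.0) [array([0.6813, 0.2794]), array([0.7449, 0.222 ]), array([0.7067, 0.1821]), array([0.6435, 0.2396])]
0.7 297 [204.5, 196.9]
((203.0, 195.5), (25.0, 20.0), 90.0) [array([0.6826, 0.2297]), array([0.6839, 0.1772]), array([0.6173, 0.1744]), array([0.616 , 0.2266])]
0.34 361 [268.9, 262.9]
0.74 1471 [133.0, 223.0]
((133.9212188720703, 226.62669372558594), (27.559274673461914, 85.24340057373047), 65.55604553222656) [array([ 0.4904, -0.3808]), array([ 0.4974, -0.1937]), array([ 0.5696, -0.1994]), array([ 0.5606, -0.3804])]
0.73 302 [371.7, 206.5]
((375.3480224609375, 210.1639862060547), (31.931055068969727, 22.271240234375), 79.69515228271484) [array([0.7261, 0.185 ]), array([0.7437, 0.2352]), array([0.8149, 0.1949]), array([0.7973, 0.1469])]
0.64 410 [344.7, 187.0]
((346.73468017578125, 179.52565002441406), (15.225387573242188, 42.51508712768555), 16.8583984375) [array([0.6953, 0.1276]), array([0.6172, 0.2196]), array([0.6457, 0.2421]), array([0.7219, 0.1492])]
0.64 1218 [284.5, 280.8]
((301.8611755371094, 275.4323425292969), (46.78725814819336, 79.31121826171875), 87.91743469238281) [array([ 0.7296, -0.0824]), array([0.8112, 0.0648]), array([0.8978, 0.0074]), array([ 0.8196, -0.1321])]
[[ 1.      0.0001 -0.0012  0.0002]
 [ 0.0002  0.9696  0.2447 -0.0646]
 [ 0.0012 -0.2447  0.9696 -0.1577]
 [ 0.      0.      0.      1.    ]] 348.64665071370683 512.0704629855513
```

View pics/c1.png

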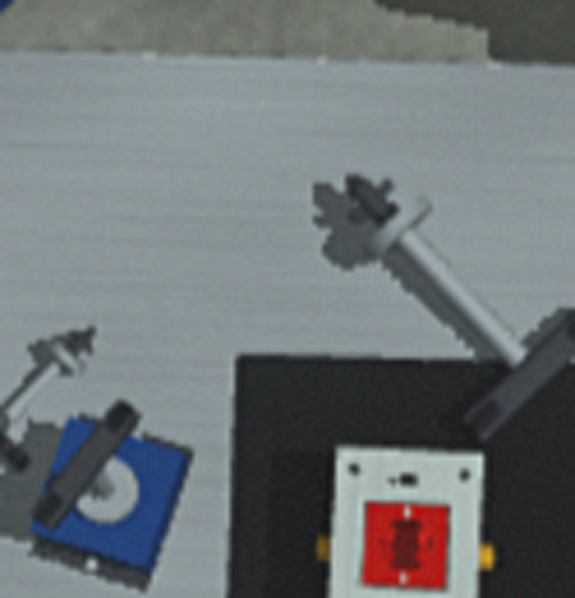

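View pics/c2.png

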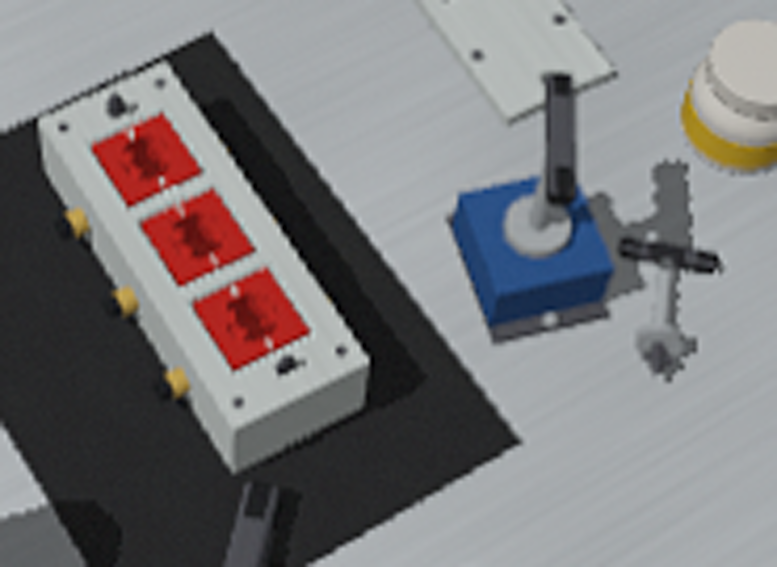

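>>> {"method": "carry_out", "body": {
  "translation": [
    [-0.0274,-0.0343,-0.0027],
    [-0.0274,-0.0343,-0.0027],
    [-0.0274,-0.0343,-0.0027],
    [-0.0274,-0.0343,-0.0027],
    [-0.0274,-0.0343,-0.0027],
    [-0.0274,-0.0343,-0.0027],
    [-0.0274,-0.0343,-0.0027],
    [-0.0274,-0.0343,-0.0027],
    [-0.0274,-0.0343,-0.0027],
    [-0.0274,-0.0343,-0.0027]
  ],
  "turn": [
    [0,0,0],
    [0,0,0],
    [0,0,0],
    [0,0,0],
    [0,0,0],
    [0,0,0],
    [0,0,0],
    [0,0,0],
    [0,0,0],
    [0,0,0]
  ],
  "gripper": [-1,-1,-1,-1,-1,-1,-1,-1,-1,-1]
}}

```text
time: 2.95
tool_pos: [0.3983, -0.1489, 0.2541]
tool_rot: [-3.141, -0.001, -1.301]
contact_force: [0.6, 0.2, 0.8]
opening: 0.0918
```

>>> {"method": "carry_out", "body": {
  "translation": [
    [-0.0274,-0.0343,-0.0027],
    [-0.0274,-0.0343,-0.0027],
    [-0.0274,-0.0343,-0.0027],
    [-0.0274,-0.0343,-0.0027],
    [-0.0274,-0.0343,-0.0027],
    [-0.0274,-0.0343,-0.0027],
    [-0.0274,-0.0343,-0.0027],
    [-0.0274,-0.0343,-0.0027],
    [-0.0274,-0.0343,-0.0027],
    [-0.0274,-0.0343,-0.0027]
  ],
  "turn": [
    [0,0,0],
    [0,0,0],
    [0,0,0],
    [0,0,0],
    [0,0,0],
    [0,0,0],
    [0,0,0],
    [0,0,0],
    [0,0,0],
    [0,0,0]
  ],
  "gripper": [-1,-1,-1,-1,-1,-1,-1,-1,-1,-1]
}}

```text
time: 3.95
tool_pos: [0.6558, 0.2066, 0.2807]
tool_rot: [-3.142, -0.0, -1.301]
contact_force: [1.2, 0.5, -0.0]
opening: 0.0923
```

>>> {"method": "carry_out", "body": {
  "translation": [
    [0,0,0],
    [0,0,0],
    [0,0,0],
    [0,0,0],
    [0,0,0],
    [0,0,0],
    [0,0,0],
    [0,0,0],
    [0,0,0],
    [0,0,0]
  ],
  "turn": [
    [0,0,-0.149],
    [0,0,-0.149],
    [0,0,-0.149],
    [0,0,-0.149],
    [0,0,-0.149],
    [0,0,-0.149],
    [0,0,-0.149],
    [0,0,-0.149],
    [0,0,-0.149],
    [0,0,-0.149]
  ],
  "gripper": [-1,-1,-1,-1,-1,-1,-1,-1,-1,-1]
}}

```text
time: 4.95
tool_pos: [0.655, 0.205, 0.2805]
tool_rot: [3.142, 0.0, 0.195]
contact_force: [-0.8, 0.1, 0.5]
opening: 0.0919
```

>>> {"method": "carry_out", "body": {
  "translation": [
    [0,0,0],
    [0,0,0],
    [0,0,0],
    [0,0,0],
    [0,0,0],
    [0,0,0],
    [0,0,0]
  ],
  "turn": [
    [0,0,-0.149],
    [0,0,-0.149],
    [0,0,-0.149],
    [0,0,-0.149],
    [0,0,-0.149],
    [0,0,0],
    [0,0,0]
  ],
  "gripper": [-1,-1,-1,-1,-1,-1,-1]
}}

```text
time: 5.65
tool_pos: [0.6551, 0.205, 0.2805]
tool_rot: [-3.141, 0.0, 0.93]
contact_force: [0.3, 0.4, 0.4]
opening: 0.0918
```

```bash
cat > w.py <<'E'
import sys
from h import *
np.set_printoptions(precision=4,suppress=True)
w=read_camera("wrist"); save(w,sys.argv[1],scale=1.2)
for a in sys.argv[2:]:
    n,z=a.split("=")
    for r in nets.tip_of(w,n):
        if r["score"]>.25: print(n,round(r["score"],2),np.round(r["pixel"],1),onz(w,r["pixel"],float(z)))
E
python3 w.py w1.png puller_handle=.143 puller=.053 puller_stand=0
python3 - <<'E'
from h import *
p=read_camera("wrist")
for r in nets.regions_of(p,"puller_handle")+nets.regions_of(p,"puller_stand"):
    ys,xs=np.nonzero(r["region"]); print(round(r["score"],2),len(xs),r["pixel"],cv2.minAreaRect(np.c_[xs,ys].astype(np.float32)))
E
```

```text
puller_handle 0.95 [272.9 192.8] [0.6523 0.2036 0.143 ]
puller_handle 0.79 [345.3 158.1] [0.6649 0.271  0.143 ]
puller_handle 0.72 [162.3 327.5] [0.6954 0.0359 0.143 ]
puller 0.95 [271.3 176.6] [0.6519 0.201  0.053 ]
puller 0.94 [340.7 216.2] [0.7366 0.2375 0.053 ]
puller 0.56 [388.3  69.1] [0.6334 0.3697 0.053 ]
puller_stand 0.74 [273.1 167.7] [0.651  0.2038 0.    ]
0.83 1176 [342.5, 175.0] ((340.1435241699219, 191.436767578125), (50.922264099121094, 78.24640655517578), 6.483074188232422)
0.77 326 [165.1, 314.7] ((162.5, 311.5), (29.0, 17.0), 90.0)
0.73 2144 [271.0, 183.0] ((272.5, 190.5), (99.0, 33.0), 90.0)
0.92 3179 [258.9, 159.8] ((270.5661926269531, 167.770751953125), (75.60562896728516, 66.1202621459961), 70.55996704101562)
```

View pics/w1.png

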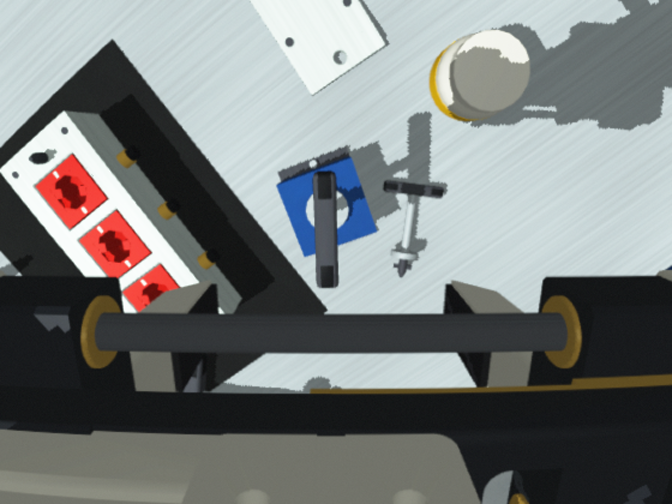

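>>> {"method": "carry_out", "body": {
  "translation": [
    [-0.038,0.0004,-0.01],
    [-0.038,0.0004,-0.01],
    [-0.038,0.0004,-0.01],
    [-0.038,0.0004,-0.01],
    [-0.038,0.0004,-0.01],
    [-0.038,0.0004,-0.01],
    [0,0,0],
    [0,0,0],
    [0,0,0],
    [0,0,0]
  ],
  "turn": [
    [0,0,0],
    [0,0,0],
    [0,0,0],
    [0,0,0],
    [0,0,0],
    [0,0,0],
    [0,0,-0.145],
    [0,0,-0.145],
    [0,0,-0.145],
    [0,0,-0.145]
  ],
  "gripper": [-1,-1,-1,-1,-1,-1,-1,-1,-1,-1]
}}

```text
time: 7.0
tool_pos: [0.5213, 0.0201, 0.341]
tool_rot: [3.141, 0.0, 1.519]
contact_force: [0.1, -0.2, -0.4]
opening: 0.0917
```

>>> {"method": "carry_out", "body": {
  "translation": [
    [0,0,0],
    [0,0,0],
    [0,0,0]
  ],
  "turn": [
    [0,0,0],
    [0,0,0],
    [0,0,0]
  ],
  "gripper": [-1,-1,-1]
}}

```text
time: 7.3
tool_pos: [0.5214, 0.0203, 0.3407]
tool_rot: [3.142, 0.0, 1.511]
contact_force: [1.2, 0.1, -0.3]
opening: 0.0915
```

```bash
cat > fitb.py <<'E'
from h import *
np.set_printoptions(precision=4,suppress=True)
w=read_camera("wrist"); save(w,"w2.png",scale=1.2)
for n,z in dict(plug_1_top=.06,round_pin=.06,diamond_pin=.06,valve_block=0).items():
    for r in nets.tip_of(w,n):
        if r["score"]>.25: print(n,round(r["score"],2),np.round(r["pixel"],1),onz(w,r["pixel"],z))
hsv=cv2.cvtColor(w["img"],cv2.COLOR_RGB2HSV)
m=(((hsv[...,0]<8)|(hsv[...,0]>172))&(hsv[...,1]>150)&(hsv[...,2]>60)).astype(np.uint8)
m=cv2.morphologyEx(m,cv2.MORPH_CLOSE,np.ones((9,9)))
n,l,st,c=cv2.connectedComponentsWithStats(m)
for i in range(1,n):
    if st[i,4]>500:
        ys,xs=np.nonzero(l==i);b=cv2.boxPoints(cv2.minAreaRect(np.c_[xs,ys].astype(np.float32)))
        P=np.array([onz(w,x,.06)[:2] for x in b]); print(st[i],"ctr",P.mean(0),"sides",np.linalg.norm(P[1]-P[0]),np.linalg.norm(P[2]-P[1]),"ang",np.arctan2(*(P[1]-P[0])[::-1]),np.arctan2(*(P[2]-P[1])[::-1]), "cen",onz(w,c[i],.06))
E
python3 fitb.py
```

```text
plug_1_top 0.89 [276.  145.1] [0.4906 0.0229 0.06  ]
round_pin 0.78 [275.1 110.5] [0.4486 0.0243 0.06  ]
diamond_pin 0.95 [276.6 269.5] [0.6585 0.0137 0.06  ]
valve_block 0.63 [275.8 186. ] [0.5545 0.0189 0.    ]
valve_block 0.53 [277.  186.9] [0.5559 0.0206 0.    ]
valve_block 0.38 [ 59.2 116.6] [ 0.4334 -0.2857  0.    ]
[ 255  125   41   42 1620] ctr [0.4916 0.0221] sides 0.049580100861914556 0.05002057114880785 ang 1.5414878488603512 -0.015861019117746643 cen [0.4912 0.022  0.06  ]
[ 257  176   40   40 1479] ctr [0.5554 0.0201] sides 0.04962368073880379 0.0503364286887616 ang 1.5413449068059182 -0.015934622022363402 cen [0.555  0.0201 0.06  ]
[ 259  224   39   37 1327] ctr [0.6192 0.0181] sides 0.049094004145090755 0.05068397634440916 ang 1.5540471056225473 -0.004750356639104827 cen [0.619 0.018 0.06 ]
```

View pics/w2.png

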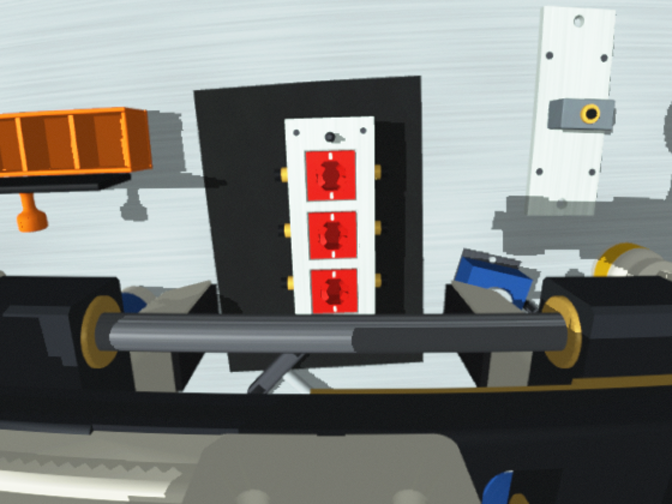

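>>> {"method": "carry_out", "body": {
  "translation": [
    [-0.038,-0.0066,0],
    [-0.038,-0.0066,0],
    [-0.038,-0.0066,0],
    [-0.038,-0.0066,0],
    [-0.038,-0.0066,0],
    [-0.038,-0.0066,0],
    [-0.038,-0.0066,0],
    [-0.038,-0.0066,0],
    [0,0,0],
    [0,0,0]
  ],
  "turn": [
    [0,0,0],
    [0,0,0],
    [0,0,0],
    [0,0,0],
    [0,0,0],
    [0,0,0],
    [0,0,0],
    [0,0,0],
    [0,0,0],
    [0,0,0]
  ],
  "gripper": [-1,-1,-1,-1,-1,-1,-1,-1,-1,-1]
}}

```text
time: 8.55
tool_pos: [0.4512, -0.2806, 0.3404]
tool_rot: [-3.141, -0.001, 1.512]
contact_force: [0.9, 0.3, 0.4]
opening: 0.0921
```

```bash
cat > fitbox.py <<'E'
from h import *
np.set_printoptions(precision=4,suppress=True)
w=read_camera("wrist"); save(w,"w3.png",scale=1.2)
print(robot.observe()["tool_pos"])
for n,z in dict(pocket_1=.005,plug_box=0,plug_box_lid_hinge=.0555,plug_box_lid_handle=.1).items():
    for r in nets.tip_of(w,n):
        if r["score"]>.25: print(n,round(r["score"],2),np.round(r["pixel"],1),onz(w,r["pixel"],z))
E
python3 fitbox.py
```

```text
[ 0.4515 -0.2798  0.3406]
pocket_1 0.84 [225.4 155. ] [ 0.4342 -0.3501  0.005 ]
pocket_1 0.72 [314.4 152.5] [ 0.4382 -0.2245  0.005 ]
pocket_1 0.71 [273.1 153.4] [ 0.4361 -0.2827  0.005 ]
plug_box 0.81 [271.3 153.4] [ 0.4365 -0.2853  0.    ]
plug_box_lid_hinge 0.8 [269.4 184. ] [ 0.4699 -0.2893  0.0555]
plug_box_lid_hinge 0.54 [308.7 286.9] [ 0.6194 -0.2437  0.0555]
plug_box_lid_hinge 0.52 [506.5 157.2] [0.4516 0.0247 0.0555]
plug_box_lid_handle 0.62 [272.2 225.8] [ 0.5123 -0.288   0.1   ]
```

View pics/w3.png

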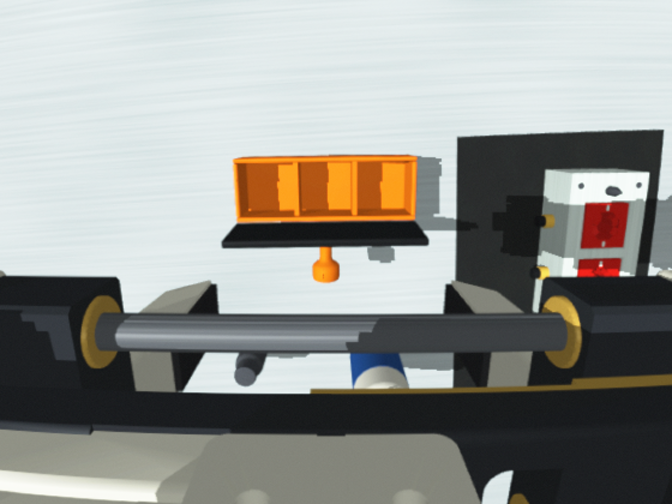

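```bash
cat > t.py <<'E'
from h import *
np.set_printoptions(precision=4,suppress=True)
w=read_camera("wrist")
P=[onz(w,np.array(x)/1.2,.055)[:2] for x in [(234,158),(416,155),(416,218),(236,220.5)]]
print(np.array(P)); 
for i in range(4): print(np.linalg.norm(P[i]-P[i-1]))
c=np.mean(P,0); d=P[1]-P[0]; yaw=np.arctan2(-d[0],d[1]); print(c,yaw)
# project model
Rz=lambda a:np.array([[np.cos(a),-np.sin(a)],[np.sin(a),np.cos(a)]])
from scipy.optimize import minimize
hsv=cv2.cvtColor(w["img"],cv2.COLOR_RGB2HSV)
m=((hsv[...,0]>5)&(hsv[...,0]<22)&(hsv[...,1]>150)).astype(np.uint8)
n,l,st,_=cv2.connectedComponentsWithStats(m); i=[k for k in range(1,n) if l[int(158/1.2)-2:int(158/1.2)+6,270].tolist().count(k)]
print(st[st[:,4]>100])
E
python3 t.py; python3 - <<'E'
import cv2
im=cv2.imread('pics/w3.png')[140:260,210:450];cv2.imwrite('pics/w3c.png',cv2.resize(im,None,fx=3.3,fy=3.3,interpolation=cv2.INTER_CUBIC))
E
```

```text
[[ 0.3989 -0.3774]
 [ 0.4064 -0.1872]
 [ 0.4734 -0.1878]
 [ 0.4653 -0.3824]]
0.06662571666538551
0.1903802320652537
0.06699759336334442
0.1947423549673531
[ 0.436  -0.2837] -0.03955067009709253
[[     0      0    560    420 223872]
 [   193    129    154     56   8177]
 [   259    204     22     31    457]
 [    67    247     33     60    910]
 [   452    247     32     60    690]
 [   470    312     90     13    474]
 [   371    323     64      4    163]
 [   260    325     73      3    149]]
```

View pics/w3c.png

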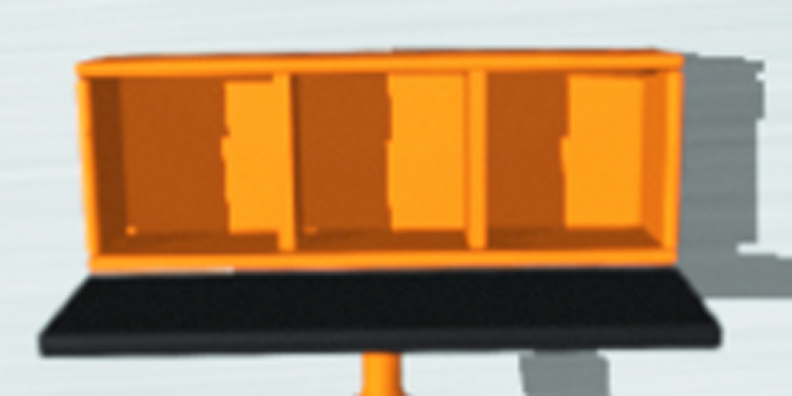

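>>> {"method": "carry_out", "body": {
  "translation": [
    [0.0412,0.0143,0.005],
    [0.0412,0.0143,0.005],
    [0.0412,0.0143,0.005],
    [0.0412,0.0143,0.005],
    [0.0412,0.0143,0.005],
    [0.0412,0.0143,0.005],
    [0.0412,0.0143,0.005],
    [0.0412,0.0143,0.005],
    [0.0412,0.0143,0.005],
    [0.0412,0.0143,0.005]
  ],
  "turn": [
    [0,0,0],
    [0,0,0],
    [0,0,0],
    [0,0,0],
    [0,0,0],
    [0,0,0],
    [0,0,0],
    [0,0,0],
    [0,0,0],
    [0,0,0]
  ],
  "gripper": [-1,-1,-1,-1,-1,-1,-1,-1,-1,-1]
}}

```text
time: 9.85
tool_pos: [0.6178, 0.1256, 0.2907]
tool_rot: [3.141, 0.0, 1.515]
contact_force: [0.3, -0.1, 0.9]
opening: 0.0919
```

>>> {"method": "carry_out", "body": {
  "translation": [
    [0.0412,0.0143,0.005],
    [0.0412,0.0143,0.005],
    [0,0,0],
    [0,0,0],
    [0,0,0],
    [0,0,0],
    [0,0,0],
    [0,0,0]
  ],
  "turn": [
    [0,0,0],
    [0,0,0],
    [0,0,0.144],
    [0,0,0.144],
    [0,0,0.144],
    [0,0,0.144],
    [0,0,0],
    [0,0,0]
  ],
  "gripper": [-1,-1,-1,-1,-1,-1,-1,-1]
}}

```text
time: 10.65
tool_pos: [0.6506, 0.2041, 0.2807]
tool_rot: [3.142, 0.0, 0.943]
contact_force: [1.1, -0.3, 0.8]
opening: 0.0921
```

>>> {"method": "carry_out", "body": {
  "translation": [
    [0,0,0.019],
    [0,0,0.019],
    [0,0,0.019],
    [0,0,0.019],
    [0,0,0.019],
    [0,0,0.019],
    [0,0,0.019],
    [0,0,0.019],
    [0,0,0],
    [0,0,0]
  ],
  "turn": [
    [0,0,0],
    [0,0,0],
    [0,0,0],
    [0,0,0],
    [0,0,0],
    [0,0,0],
    [0,0,0],
    [0,0,0],
    [0,0,0],
    [0,0,0]
  ],
  "gripper": [-1,-1,-1,-1,-1,-1,-1,-1,-1,-1]
}}

```text
time: 11.65
tool_pos: [0.6509, 0.2037, 0.129]
tool_rot: [-3.142, 0.0, 0.94]
contact_force: [-0.3, 0.1, 0.2]
opening: 0.0917
```

>>> {"method": "carry_out", "body": {
  "translation": [
    [0,0,0],
    [0,0,0],
    [0,0,0],
    [0,0,0],
    [0,0,0],
    [0,0,0],
    [0,0,0],
    [0,0,0],
    [0,0,0],
    [0,0,0]
  ],
  "turn": [
    [0,0,0],
    [0,0,0],
    [0,0,0],
    [0,0,0],
    [0,0,0],
    [0,0,0],
    [0,0,0],
    [0,0,0],
    [0,0,0],
    [0,0,0]
  ],
  "gripper": [1,1,1,1,1,1,1,1,1,1],
  "squeeze": 45
}}

```text
time: 12.65
tool_pos: [0.6508, 0.2036, 0.1287]
tool_rot: [3.142, 0.0, 0.938]
contact_force: [-0.3, 0.4, 0.2]
opening: 0.0163
```

>>> {"method": "carry_out", "body": {
  "translation": [
    [0,0,-0.01],
    [0,0,-0.01],
    [0,0,-0.014],
    [0,0,-0.014],
    [0,0,-0.014],
    [0,0,-0.014],
    [0,0,-0.014],
    [0,0,0],
    [0,0,0]
  ],
  "turn": [
    [0,0,0],
    [0,0,0],
    [0,0,0],
    [0,0,0],
    [0,0,0],
    [0,0,0],
    [0,0,0],
    [0,0,0],
    [0,0,0]
  ],
  "gripper": [1,1,1,1,1,1,1,1,1]
}}

```text
time: 13.55
tool_pos: [0.6509, 0.2036, 0.2192]
tool_rot: [3.141, -0.001, 0.938]
contact_force: [-0.6, 0.7, -3.8]
opening: 0.0156
```

```bash
cat > pm.py <<'E'
from h import *
np.set_printoptions(precision=4,suppress=True)
import sys
s=robot.observe();print(s["time"],s["tool_pos"],s["tool_rot"],s["contact_force"],s["opening"])
y=s["tool_rot"][2];c,sn=np.cos(y),np.sin(y)
zo=s["tool_pos"][2]-.0837
P={n:read_camera(n) for n in("top","scene","wrist")}
for n,dz in(("puller",0),("puller_handle",.098)):
    for k,p in P.items():
        for r in nets.tip_of(p,n)[:4]:
            X=onz(p,r["pixel"],zo+dz); d=X-s["tool_pos"]
            if np.hypot(d[0],d[1])<.02: print(n,k,round(r["score"],2),np.round(r["pixel"],1),"tool xy",np.round([d[0]*c+d[1]*sn,d[0]*sn-d[1]*c],4))
w=P["wrist"]; save(w,"w_pm.png",(200,100,360,260),3.5)
E
python3 pm.py
```

```text
13.55 [0.6509 0.2036 0.2192] [ 3.1409 -0.0006  0.938 ] [-0.6486  0.7233 -3.8365] 0.015624490895779235
puller scene 0.94 [348.2 175.6] tool xy [0.0014 0.0062]
puller wrist 0.83 [272.5 211.8] tool xy [-0.0032  0.    ]
puller_handle scene 0.58 [353.9 150.6] tool xy [-0.0009  0.0066]
puller_handle wrist 0.98 [274.3 268.2] tool xy [-0.0016 -0.0012]
```

View pics/w_pm.png

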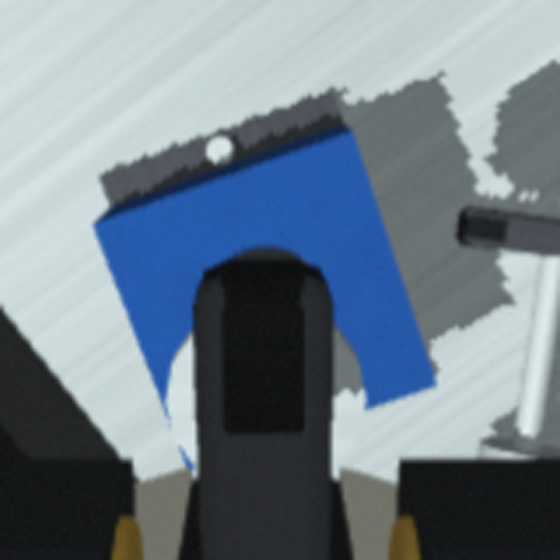

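```bash
python3 - <<'E'
from h import *
np.set_printoptions(precision=4,suppress=True)
w=read_camera("wrist"); s=robot.observe()
print(w["cx"],w["cy"],w["fx"],w["fy"],w["distortion"])
T=np.eye(4);T[:3,:3]=R.from_euler("xyz",s["tool_rot"]).as_matrix();T[:3,3]=s["tool_pos"]
for q in [(0,-.042,-.023),(0,-.042,-.007),(0,0,.0837),(.008,-.042,-.023),(-.008,-.042,-.023),(.02,0,.0757),(-.02,0,.0757)]:
    print(q,proj(w,(T@np.r_[q,1])[:3]), )
im=w["img"]; print(im[185,245:305].mean(1).astype(int))
print(im[150:190,275].mean(1).astype(int)); print(im[205,240:310].astype(int).sum(1)//3)
E
```

```text
275.46993266822454 203.82888197407743 348.64665071370683 348.64665071370683 [-0.0787  0.      0.      0.      0.    ]
(0, -0.042, -0.023) [[277.3662 179.2583]]
(0, -0.042, -0.007) [[277.1295 172.7882]]
(0, 0, 0.0837) [[276.3421 210.7605]]
(0.008, -0.042, -0.023) [[297.7914 179.2584]]
(-0.008, -0.042, -0.023) [[256.9353 179.2716]]
(0.02, 0, 0.0757) [[305.1253 213.7794]]
(-0.02, 0, 0.0757) [[247.6333 213.8083]]
[100 101  99  99  99  98  99  99  98  96  77  42  40  41  41  41  42  43
  40  24  20  18  18  19  18  18  18  19  19  19  20  19  17  21  19  18
  18  17  18  17  25  41  43  42  40  41  38  40  37  50  92  97  97  99
 100 100 101  99  98  99]
[100 101 102 100  99 100  99  99 100 100  99 100 101 101 101 101 101 100
  99  85  60  45  43  36  25  14  16  17  14  15  16  16  16  18  17  20
  17  18  19  20]
[208 200 146 103  97  98  98 101 136 210 217 215 216 216 208 125  50  40
  40  40  43  42  42  31  18  18  18  18  18  17  19  17  18  20  18  20
  20  19  19  19  18  16  20  18  19  17  22  41  42  42  41  40  38  38
  42  87 110 113 112 112 114 112 113 101  98  98  97  99 100  99]
```

>>> {"method": "carry_out", "body": {
  "translation": [
    [0,0,0],
    [0,0,0],
    [0,0,0],
    [0,0,0],
    [-0.031,-0.0255,0],
    [-0.031,-0.0255,0],
    [-0.031,-0.0255,0],
    [-0.031,-0.0255,0],
    [-0.031,-0.0255,0],
    [-0.031,-0.0255,0]
  ],
  "turn": [
    [0,0,-0.15],
    [0,0,-0.15],
    [0,0,-0.15],
    [0,0,-0.15],
    [0,0,0],
    [0,0,0],
    [0,0,0],
    [0,0,0],
    [0,0,0],
    [0,0,0]
  ],
  "gripper": [1,1,1,1,1,1,1,1,1,1]
}}

```text
time: 15.05
tool_pos: [0.4907, 0.0217, 0.219]
tool_rot: [3.141, 0.0, 1.538]
contact_force: [0.5, -0.5, -3.0]
opening: 0.0152
```

>>> {"method": "carry_out", "body": {
  "translation": [
    [0,0,0],
    [0,0,0],
    [0,0,0.01],
    [0,0,0.01],
    [0,0,0.005],
    [0,0,0],
    [0,0,0],
    [0,0,0]
  ],
  "turn": [
    [0,0,0],
    [0,0,0],
    [0,0,0],
    [0,0,0],
    [0,0,0],
    [0,0,0],
    [0,0,0],
    [0,0,0]
  ],
  "gripper": [1,1,1,1,1,1,1,1]
}}

```text
time: 15.85
tool_pos: [0.4921, 0.0228, 0.1939]
tool_rot: [3.141, 0.0, 1.538]
contact_force: [0.2, 0.4, -3.8]
opening: 0.0151
```

```bash
cat > pl.py <<'E'
from h import *
np.set_printoptions(precision=4,suppress=True)
s=robot.observe();print(s["time"],s["tool_pos"],s["tool_rot"],s["contact_force"],s["torque"])
y=s["tool_rot"][2];c,sn=np.cos(y),np.sin(y)
w=read_camera("wrist")
hsv=cv2.cvtColor(w["img"],cv2.COLOR_RGB2HSV)
m=(((hsv[...,0]<8)|(hsv[...,0]>172))&(hsv[...,1]>150)&(hsv[...,2]>50)).astype(np.uint8)
m[300:]=0
ys,xs=np.nonzero(m); 
P=np.array([onz(w,(a,b),.06)[:2] for a,b in zip(xs,ys)])
u=np.array([np.cos(-.0313),np.sin(-.0313)]);v=np.array([-u[1],u[0]])
print("along",np.percentile(P@u,[.3,99.7]),"across",np.percentile(P@v,[.3,99.7]),(np.percentile(P@v,[.3,99.7])).mean(), "tcp",s["tool_pos"][:2]@u,s["tool_pos"][:2]@v)
save(w,"w_pl.png",(180,110,370,290),3.2)
E
python3 pl.py
```

```text
15.85 [0.4921 0.0228 0.1939] [3.1412 0.0001 1.5383] [ 0.2068  0.3569 -3.8078] [ 0.1432 -0.1224  0.0018]
along [0.465  0.5141] across [0.0122 0.0619] 0.03704352107299254 tcp 0.4911702525604393 0.03823887139764977
```

View pics/w_pl.png

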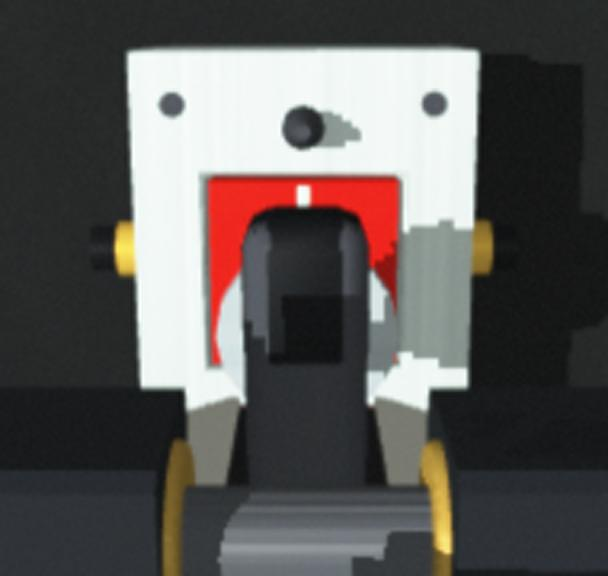

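>>> {"method": "carry_out", "body": {
  "translation": [
    [-0.0003,-0.0005,0.01],
    [0,0,0.01],
    [0,0,0.008],
    [0,0,0.006],
    [0,0,0.005],
    [0,0,0.005],
    [0,0,0],
    [0,0,0]
  ],
  "turn": [
    [0,0,0],
    [0,0,0],
    [0,0,0],
    [0,0,0],
    [0,0,0],
    [0,0,0],
    [0,0,0],
    [0,0,0]
  ],
  "gripper": [1,1,1,1,1,1,1,1]
}}

```text
time: 16.7
tool_pos: [0.4914, 0.0224, 0.1498]
tool_rot: [3.141, 0.0, 1.538]
contact_force: [0.5, -0.2, -3.4]
opening: 0.0156
```

>>> {"method": "carry_out", "body": {
  "translation": [
    [0,0,0.001],
    [0,0,0.001],
    [0,0,0.001],
    [0,0,0.001],
    [0,0,0.001],
    [0,0,0],
    [0,0,0]
  ],
  "turn": [
    [0,0,0],
    [0,0,0],
    [0,0,0],
    [0,0,0],
    [0,0,0],
    [0,0,0],
    [0,0,0]
  ],
  "gripper": [1,1,1,1,1,1,1]
}}

```text
time: 17.4
tool_pos: [0.4913, 0.0224, 0.1447]
tool_rot: [3.142, 0.0, 1.538]
contact_force: [0.4, 0.0, -3.2]
opening: 0.0155
```

>>> {"method": "carry_out", "body": {
  "translation": [
    [0,0,0.001],
    [0,0,0.0005],
    [0,0,0],
    [0,0,0]
  ],
  "turn": [
    [0,0,0],
    [0,0,0],
    [0,0,0],
    [0,0,0]
  ],
  "gripper": [1,1,1,1]
}}

```text
time: 17.8
tool_pos: [0.4917, 0.0224, 0.1437]
tool_rot: [3.141, 0.0, 1.538]
contact_force: [-0.2, 0.5, 0.6]
opening: 0.0155
```

>>> {"method": "carry_out", "body": {
  "translation": [
    [0,0,0],
    [0,0,0],
    [0,0,0],
    [0,0,0],
    [0,0,0]
  ],
  "turn": [
    [0,0,0.1],
    [0,0,0.1],
    [0,0,0.1],
    [0,0,0.1],
    [0,0,0]
  ],
  "gripper": [1,1,1,1,1]
}}

```text
time: 18.3
tool_pos: [0.4917, 0.0223, 0.1436]
tool_rot: [3.14, -0.0, 1.137]
contact_force: [-0.2, -0.4, 2.4]
opening: 0.0158
```

```bash
cat > s.py <<'E'
from h import *
np.set_printoptions(precision=4,suppress=True)
s=robot.observe();print(s["time"],s["tool_pos"],s["tool_rot"],s["contact_force"],s["torque"],s["opening"])
E
python3 s.py
```

```text
18.3 [0.4917 0.0223 0.1436] [ 3.1404 -0.0002  1.1371] [-0.2076 -0.4361  2.3794] [ 0.0153 -0.0498 -0.019 ] 0.015847371627224365
```

>>> {"method": "carry_out", "body": {
  "translation": [
    [0,0,0],
    [0,0,0],
    [0,0,0],
    [0,0,0],
    [0,0,0],
    [0,0,0]
  ],
  "turn": [
    [0,0,0.1],
    [0,0,0.1],
    [0,0,0.1],
    [0,0,0.1],
    [0,0,0],
    [0,0,0]
  ],
  "gripper": [1,1,1,1,1,1]
}}

```text
time: 18.9
tool_pos: [0.4917, 0.0224, 0.1436]
tool_rot: [3.141, -0.001, 0.742]
contact_force: [0.1, -0.2, 5.2]
opening: 0.0156
```

```bash
python3 s.py
```

```text
18.9 [0.4917 0.0224 0.1436] [ 3.1407 -0.0007  0.7421] [ 0.0899 -0.2279  5.1997] [-0.0281 -0.0472 -0.0164] 0.015643724253003245
```

>>> {"method": "carry_out", "body": {
  "translation": [
    [0,0,0],
    [0,0,0],
    [0,0,0],
    [0,0,0],
    [0,0,0],
    [0,0,0],
    [0,0,0]
  ],
  "turn": [
    [0,0,0.1],
    [0,0,0.1],
    [0,0,0.1],
    [0,0,0.1],
    [0,0,0.03],
    [0,0,0],
    [0,0,0]
  ],
  "gripper": [1,1,1,1,1,1,1]
}}

```text
time: 19.6
tool_pos: [0.4917, 0.0224, 0.1436]
tool_rot: [3.141, -0.001, 0.311]
contact_force: [-0.6, -0.5, 5.8]
opening: 0.0157
```

```bash
python3 s.py
```

```text
19.6 [0.4917 0.0224 0.1436] [ 3.141  -0.001   0.3114] [-0.5545 -0.5026  5.814 ] [-0.0413  0.0078 -0.0944] 0.01570594118512051
```

>>> {"method": "carry_out", "body": {
  "translation": [
    [0,0,-0.002],
    [0,0,-0.004],
    [0,0,-0.006],
    [0,0,-0.008],
    [0,0,-0.01],
    [0,0,0],
    [0,0,0]
  ],
  "turn": [
    [0,0,0],
    [0,0,0],
    [0,0,0],
    [0,0,0],
    [0,0,0],
    [0,0,0],
    [0,0,0]
  ],
  "gripper": [1,1,1,1,1,1,1]
}}

```text
time: 20.3
tool_pos: [0.4915, 0.0224, 0.1736]
tool_rot: [3.141, -0.001, 0.308]
contact_force: [-0.3, 1.0, -5.4]
opening: 0.0156
```

```bash
python3 s.py
```

```text
20.3 [0.4915 0.0224 0.1736] [ 3.1411 -0.0007  0.3082] [-0.2549  1.045  -5.3948] [ 0.0148 -0.1558  0.0078] 0.01563053871706292
```

>>> {"method": "carry_out", "body": {
  "translation": [
    [0,0,-0.015],
    [0,0,-0.015],
    [0,0,-0.015],
    [-0.023,0.0248,0],
    [-0.023,0.0248,0],
    [-0.023,0.0248,0],
    [-0.023,0.0248,0]
  ],
  "turn": [
    [0,0,0],
    [0,0,0],
    [0,0,0],
    [0,0,0],
    [0,0,0],
    [0,0,0],
    [0,0,0]
  ],
  "gripper": [1,1,1,1,1,1,1]
}}

```text
time: 21.0
tool_pos: [0.4328, -0.1009, 0.2179]
tool_rot: [-3.141, 0.001, 0.309]
contact_force: [0.4, -1.6, -5.2]
opening: 0.0158
```

>>> {"method": "carry_out", "body": {
  "translation": [
    [-0.0107,0.0337,0],
    [-0.0107,0.0337,0],
    [-0.0107,0.0337,0],
    [-0.0107,0.0337,0],
    [-0.0107,0.0337,0],
    [-0.0107,0.0337,0],
    [-0.0107,0.0337,0],
    [0,0,0],
    [0,0,0],
    [0,0,0]
  ],
  "turn": [
    [0,0,0],
    [0,0,0],
    [0,0,0],
    [0,0,0],
    [0,0,0],
    [0,0,0],
    [0,0,0],
    [0,0,0],
    [0,0,0],
    [0,0,0]
  ],
  "gripper": [1,1,1,1,1,1,1,1,1,1]
}}

```text
time: 22.0
tool_pos: [0.4336, -0.3465, 0.2177]
tool_rot: [-3.14, 0.0, 0.308]
contact_force: [-0.7, -0.3, -4.5]
opening: 0.0156
```

```bash
python3 s.py; python3 -c "
from h import *
w=read_camera('wrist'); save(w,'w5.png',(100,60,460,300),2.2)"
```

```text
22.0 [ 0.4336 -0.3465  0.2177] [-3.14    0.0005  0.3084] [-0.7453 -0.3331 -4.504 ] [ 0.0082 -0.101   0.004 ] 0.015583771923356903
```

View pics/w5.png

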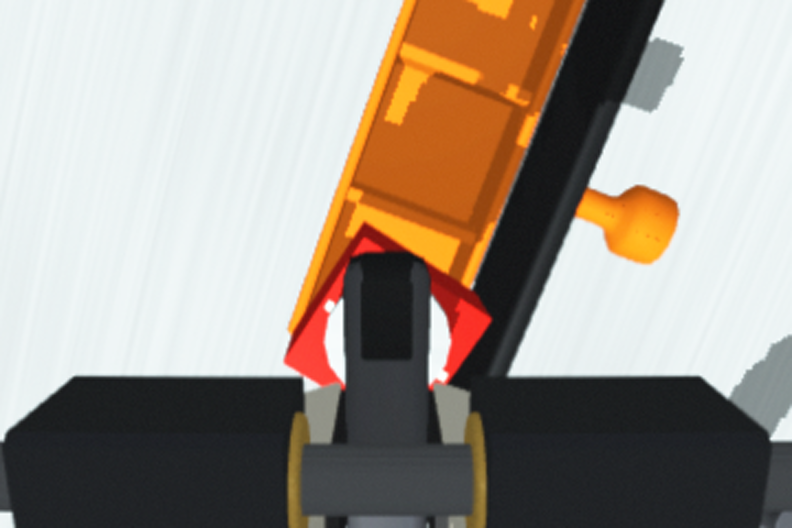

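```bash
cat > yw.py <<'E'
from h import *
np.set_printoptions(precision=4,suppress=True)
w=read_camera("wrist"); s=robot.observe()
z=s["tool_pos"][2]-.0837
f=lambda x:onz(w,np.array(x)/2.2+[100,60],z)[:2]
A,B,C=f((365,225)),f((490,320)),f((285,360))
print(A,B,C,np.linalg.norm(B-A),np.linalg.norm(C-A),np.arctan2(*(B-A)[::-1]),np.arctan2(*(C-A)[::-1]),(B+C)/2)
g=lambda x:onz(w,np.array(x)/2.2+[100,60],.055)[:2]
a,b=g((405,0)),g((290,330));print(a,b,np.arctan2(*(b-a)[::-1]))
for m in[(329,306),(442,375)]: print(f(m))
E
python3 yw.py
```

```text
[ 0.4162 -0.3158] [ 0.4641 -0.333 ] [ 0.4043 -0.3663] 0.050905723636482984 0.05189121777177913 -0.3440422538440352 -1.8017079918781942 [ 0.4342 -0.3496]
[ 0.4056 -0.2358] [ 0.3998 -0.3795] -1.6108596696343762
[ 0.4129 -0.3444]
[ 0.4553 -0.3555]
```

>>> {"method": "carry_out", "body": {
  "translation": [
    [0,0,0],
    [0,0,0],
    [0,0,0],
    [0,0,0],
    [0,0,0],
    [0,0,0.01],
    [0,0,0.01],
    [0,0,0.01],
    [0,0,0],
    [0,0,0]
  ],
  "turn": [
    [0,0,-0.045],
    [0,0,-0.045],
    [0,0,-0.045],
    [0,0,-0.045],
    [0,0,-0.045],
    [0,0,0],
    [0,0,0],
    [0,0,0],
    [0,0,0],
    [0,0,0]
  ],
  "gripper": [1,1,1,1,1,1,1,1,1,1]
}}

```text
time: 23.1
tool_pos: [0.4338, -0.3473, 0.1877]
tool_rot: [-3.141, 0.0, 0.533]
contact_force: [0.9, -0.0, -4.5]
opening: 0.0155
```

```bash
cat > pq.py <<'E'
# plug yaw by fitting visible red top outline in wrist view
from h import *
import sys
np.set_printoptions(precision=4,suppress=True)
w=read_camera("wrist"); s=robot.observe(); print(s["tool_pos"],s["tool_rot"][2],s["contact_force"])
z=s["tool_pos"][2]-.0837
if len(sys.argv)>1: z=float(sys.argv[1])
hsv=cv2.cvtColor(w["img"],cv2.COLOR_RGB2HSV)
m=(((hsv[...,0]<4)|(hsv[...,0]>172))&(hsv[...,1]>150)&(hsv[...,2]>90)).astype(np.uint8)
ys,xs=np.nonzero(m); P=np.array([onz(w,(a,b),z)[:2] for a,b in zip(xs,ys)])
P=P[np.linalg.norm(P-s["tool_pos"][:2],axis=1)<.045]
from scipy.optimize import minimize
def cost(v):
    c,sn=np.cos(v[2]),np.sin(v[2]); d=P-v[:2]; a=np.abs(np.c_[d@[c,sn],d@[-sn,c]]).max(1)
    return np.sort(np.maximum(a-.025,0)).sum()+ .02*abs(np.percentile(a,99)-.025)*len(P)
best=min((minimize(cost,[*s["tool_pos"][:2],y],method="Nelder-Mead",options=dict(initial_simplex=[[*s["tool_pos"][:2],y],[s["tool_pos"][0]+.003,s["tool_pos"][1],y],[s["tool_pos"][0],s["tool_pos"][1]+.003,y],[*s["tool_pos"][:2],y+.1]])) for y in np.arange(-.6,.5,.1)),key=lambda r:r.fun)
print(len(P),"plug xy yaw",best.x,best.fun)
h=cv2.convexHull(np.array(P*1e5,np.float32));r=cv2.minAreaRect(h);print("rect",np.array(r[1])/1e5,r[2],np.array(r[0])/1e5)
E
python3 pq.py
```

```text
[ 0.4339 -0.3476  0.1882] 0.5327448756179822 [ 0.2203  0.0006 -4.8727]
1486 plug xy yaw [ 0.4339 -0.3474 -0.0235] 0.18087765959569352
rect [0.0535 0.0515] 87.13653564453125 [ 0.434 -0.348]
```

>>> {"method": "carry_out", "body": {
  "translation": [
    [0,0,0.008],
    [0,0,0.008],
    [0,0,0.008],
    [0,0,0.008],
    [0,0,0.008],
    [0,0,0.008],
    [0,0,0.006],
    [0,0,0],
    [0,0,0]
  ],
  "turn": [
    [0,0,0],
    [0,0,0],
    [0,0,0],
    [0,0,0],
    [0,0,0],
    [0,0,0],
    [0,0,0],
    [0,0,0],
    [0,0,0]
  ],
  "gripper": [1,1,1,1,1,1,1,1,1]
}}

```text
time: 24.05
tool_pos: [0.4339, -0.3476, 0.1343]
tool_rot: [3.141, 0.0, 0.533]
contact_force: [-0.3, -0.9, -5.3]
opening: 0.0161
```

>>> {"method": "carry_out", "body": {
  "translation": [
    [0,0,0.0015],
    [0,0,0.0015],
    [0,0,0.0015],
    [0,0,0.001],
    [0,0,0],
    [0,0,0]
  ],
  "turn": [
    [0,0,0],
    [0,0,0],
    [0,0,0],
    [0,0,0],
    [0,0,0],
    [0,0,0]
  ],
  "gripper": [1,1,1,1,1,1]
}}

```text
time: 24.65
tool_pos: [0.4339, -0.3476, 0.1289]
tool_rot: [3.141, -0.0, 0.533]
contact_force: [0.3, 0.6, -3.7]
opening: 0.016
```

```bash
python3 s.py
```

```text
24.65 [ 0.4339 -0.3476  0.1289] [ 3.1411 -0.      0.533 ] [ 0.2632  0.5706 -3.6542] [ 0.0546 -0.1497  0.0301] 0.01596089372867977
```

>>> {"method": "carry_out", "body": {
  "translation": [
    [0,0,0],
    [0,0,0],
    [0,0,0],
    [0,0,0],
    [0,0,0],
    [0,0,0],
    [0,0,0],
    [0,0,0],
    [0,0,0],
    [0,0,0]
  ],
  "turn": [
    [0,0,-0.107],
    [0,0,-0.107],
    [0,0,-0.107],
    [0,0,-0.107],
    [0,0,-0.107],
    [0,0,-0.107],
    [0,0,-0.107],
    [0,0,-0.107],
    [0,0,-0.107],
    [0,0,-0.107]
  ],
  "gripper": [1,1,1,1,1,1,1,1,1,1]
}}

```text
time: 25.65
tool_pos: [0.4341, -0.3478, 0.129]
tool_rot: [3.141, 0.001, 1.607]
contact_force: [0.6, 0.5, -3.8]
opening: 0.0156
```

>>> {"method": "carry_out", "body": {
  "translation": [
    [0,0,0],
    [0,0,0]
  ],
  "turn": [
    [0,0,0],
    [0,0,0]
  ],
  "gripper": [1,1]
}}

```text
time: 25.85
tool_pos: [0.434, -0.3476, 0.1289]
tool_rot: [3.141, 0.0, 1.6]
contact_force: [-0.2, -0.3, -2.7]
opening: 0.0155
```

```bash
python3 s.py; python3 pq.py .045;  python3 -c "
from h import *
w=read_camera('wrist'); save(w,'w6.png',(180,110,380,290),3)"
```

```text
25.85 [ 0.434  -0.3476  0.1289] [3.1413 0.0005 1.6002] [-0.2091 -0.3063 -2.7462] [-0.0496 -0.2158  0.0128] 0.015456420135227147
[ 0.4339 -0.3476  0.1288] 1.6004433084208043 [ 1.4887 -0.5043 -3.2382]
1419 plug xy yaw [ 0.43   -0.3504 -0.0002] 0.00018318673631797928
rect [0.0494 0.0487] 88.31116485595703 [ 0.4302 -0.3505]
```

View pics/w6.png

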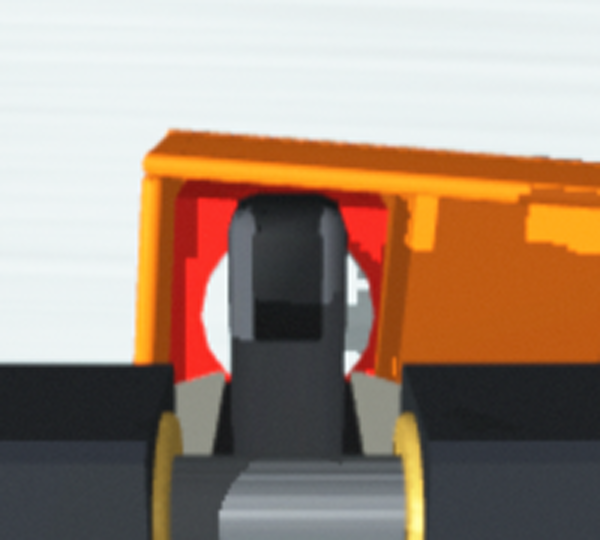

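>>> {"method": "carry_out", "body": {
  "translation": [
    [0,0,-0.002],
    [0,0,-0.003],
    [0,0,-0.005],
    [0,0,-0.005],
    [0,0,-0.005],
    [0,0,0],
    [0,0,0]
  ],
  "turn": [
    [0,0,0.02],
    [0,0,0.02],
    [0,0,0],
    [0,0,0],
    [0,0,0],
    [0,0,0],
    [0,0,0]
  ],
  "gripper": [1,1,1,1,1,1,1]
}}

```text
time: 26.65
tool_pos: [0.4339, -0.3474, 0.1489]
tool_rot: [3.141, 0.0, 1.563]
contact_force: [-0.2, 0.1, -4.2]
opening: 0.0159
```

```bash
python3 s.py; python3 pq.py .045; python3 pq.py .065
```

```text
26.65 [ 0.4339 -0.3474  0.1489] [3.1414 0.0002 1.563 ] [-0.163   0.1095 -4.1528] [ 0.12   -0.0977 -0.0294] 0.015931104812437348
[ 0.4338 -0.3474  0.1487] 1.5630094477753231 [ 0.2516  0.515  -3.4882]
1347 plug xy yaw [ 0.4316 -0.3501 -0.0082] 0.086825993062003
rect [0.0489 0.0529] 88.42037963867188 [ 0.4324 -0.35  ]
[ 0.4337 -0.3473  0.1486] 1.5630275007758807 [ 0.5386 -0.1685 -3.7258]
1360 plug xy yaw [ 0.4277 -0.3481 -0.01  ] 0.000803849647130312
rect [0.0457 0.0502] 88.15280151367188 [ 0.428 -0.35 ]
```

>>> {"method": "carry_out", "body": {
  "translation": [
    [0,0,-0.01],
    [0,0,-0.01],
    [0,0,-0.015],
    [0,0,-0.015],
    [0,0,-0.02],
    [0,0,0],
    [0,0,0]
  ],
  "turn": [
    [0,0,0],
    [0,0,0],
    [0,0,0],
    [0,0,0],
    [0,0,0],
    [0,0,0],
    [0,0,0]
  ],
  "gripper": [1,1,1,1,1,1,1]
}}

```text
time: 27.45
tool_pos: [0.4339, -0.3476, 0.2191]
tool_rot: [3.141, 0.001, 1.563]
contact_force: [-0.8, -0.3, -3.2]
opening: 0.0155
```

```bash
python3 s.py; python3 pq.py .045; python3 -c "
from h import *
w=read_camera('wrist'); save(w,'w7.png',(180,80,380,290),2.8)"
```

```text
27.45 [ 0.4339 -0.3476  0.2191] [3.1408 0.001  1.563 ] [-0.8343 -0.3274 -3.1533] [ 0.0971 -0.0774  0.0135] 0.015476842464347546
[ 0.4336 -0.3472  0.2183] 1.5630134324417198 [-0.8894  0.4198 -3.2789]
1154 plug xy yaw [ 0.4278 -0.3492 -0.0266] 2.958391035988689e-05
rect [0.049  0.0463] 88.47270965576172 [ 0.4291 -0.3498]
```

View pics/w7.png

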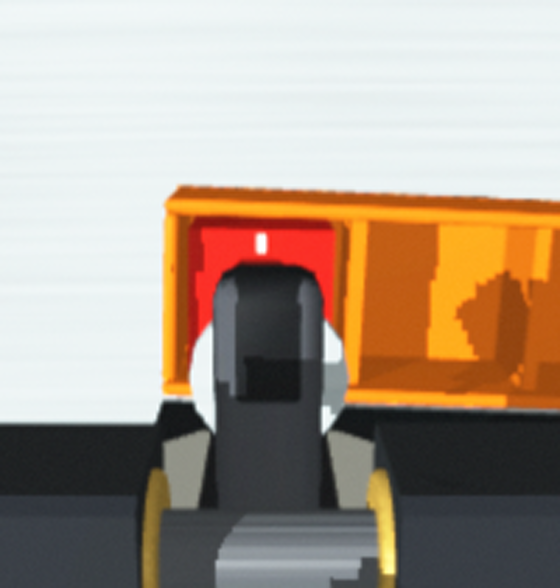

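>>> {"method": "carry_out", "body": {
  "translation": [
    [0.0416,-0.0014,0],
    [0.0416,-0.0014,0],
    [0.0416,-0.0014,0],
    [0.0416,-0.0014,0],
    [0.0416,-0.0014,0],
    [0.0416,-0.0014,0],
    [0.0305,0.0294,0],
    [0.0305,0.0294,0],
    [0.0305,0.0294,0],
    [0.0305,0.0294,0]
  ],
  "turn": [
    [0,0,0.025],
    [0,0,0],
    [0,0,0],
    [0,0,0],
    [0,0,0],
    [0,0,0],
    [0,0,0],
    [0,0,0],
    [0,0,0],
    [0,0,0]
  ],
  "gripper": [1,1,1,1,1,1,1,1,1,1]
}}

```text
time: 28.55
tool_pos: [0.5547, 0.0219, 0.2177]
tool_rot: [-3.14, 0.0, 1.538]
contact_force: [0.7, -0.6, -3.2]
opening: 0.0156
```

>>> {"method": "carry_out", "body": {
  "translation": [
    [0,0,0],
    [0,0,0],
    [0,0,0.01],
    [0,0,0.01],
    [0,0,0.005],
    [0,0,0],
    [0,0,0],
    [0,0,0]
  ],
  "turn": [
    [0,0,0],
    [0,0,0],
    [0,0,0],
    [0,0,0],
    [0,0,0],
    [0,0,0],
    [0,0,0],
    [0,0,0]
  ],
  "gripper": [1,1,1,1,1,1,1,1]
}}

```text
time: 29.35
tool_pos: [0.5544, 0.0201, 0.1941]
tool_rot: [3.141, 0.0, 1.538]
contact_force: [-0.4, -1.1, -2.6]
opening: 0.0154
```

```bash
python3 pl.py
```

```text
29.35 [0.5544 0.0201 0.1941] [3.1407 0.0002 1.5377] [-0.3798 -1.1088 -2.6213] [ 0.1366 -0.1041  0.0061]
along [0.529  0.5784] across [0.0123 0.0623] 0.037296079075596344 tcp 0.5534698377245127 0.03743996601000968
```

>>> {"method": "carry_out", "body": {
  "translation": [
    [0.0006,0.001,0.01],
    [0,0,0.01],
    [0,0,0.008],
    [0,0,0.006],
    [0,0,0.005],
    [0,0,0.005],
    [0,0,0],
    [0,0,0]
  ],
  "turn": [
    [0,0,0],
    [0,0,0],
    [0,0,0],
    [0,0,0],
    [0,0,0],
    [0,0,0],
    [0,0,0],
    [0,0,0]
  ],
  "gripper": [1,1,1,1,1,1,1,1]
}}

```text
time: 30.2
tool_pos: [0.5553, 0.0209, 0.1498]
tool_rot: [3.141, 0.0, 1.538]
contact_force: [0.6, -0.3, -3.6]
opening: 0.0156
```

>>> {"method": "carry_out", "body": {
  "translation": [
    [0,0,0.001],
    [0,0,0.001],
    [0,0,0.001],
    [0,0,0.001],
    [0,0,0.001],
    [0,0,0.001],
    [0,0,0.0007],
    [0,0,0],
    [0,0,0]
  ],
  "turn": [
    [0,0,0],
    [0,0,0],
    [0,0,0],
    [0,0,0],
    [0,0,0],
    [0,0,0],
    [0,0,0],
    [0,0,0],
    [0,0,0]
  ],
  "gripper": [1,1,1,1,1,1,1,1,1]
}}

```text
time: 31.1
tool_pos: [0.5556, 0.0209, 0.1438]
tool_rot: [3.14, 0.0, 1.538]
contact_force: [-0.7, 0.6, 5.1]
opening: 0.0156
```

```bash
python3 s.py
```

```text
31.1 [0.5556 0.0209 0.1438] [3.1401 0.0001 1.538 ] [-0.7328  0.6371  5.1256] [0.2096 0.0797 0.0416] 0.015561628737444716
```

>>> {"method": "carry_out", "body": {
  "translation": [
    [0,0,0],
    [0,0,0],
    [0,0,0],
    [0,0,0],
    [0,0,0],
    [0,0,0],
    [0,0,0],
    [0,0,0],
    [0,0,0],
    [0,0,0]
  ],
  "turn": [
    [0,0,0.12],
    [0,0,0.12],
    [0,0,0.12],
    [0,0,0.12],
    [0,0,0.12],
    [0,0,0.12],
    [0,0,0.12],
    [0,0,0.12],
    [0,0,0.12],
    [0,0,0.12]
  ],
  "gripper": [1,1,1,1,1,1,1,1,1,1]
}}

```text
time: 32.1
tool_pos: [0.5556, 0.0206, 0.1438]
tool_rot: [3.141, -0.001, 0.333]
contact_force: [-1.9, 0.1, 5.1]
opening: 0.0159
```

>>> {"method": "carry_out", "body": {
  "translation": [
    [0,0,0],
    [0,0,0],
    [0,0,0],
    [0,0,0]
  ],
  "turn": [
    [0,0,0.05],
    [0,0,0.05],
    [0,0,0],
    [0,0,0]
  ],
  "gripper": [1,1,1,1]
}}

```text
time: 32.5
tool_pos: [0.5557, 0.0207, 0.1438]
tool_rot: [3.141, -0.001, 0.238]
contact_force: [-0.9, 0.5, 5.4]
opening: 0.0154
```

```bash
python3 s.py
```

```text
32.5 [0.5557 0.0207 0.1438] [ 3.1407 -0.0015  0.2378] [-0.859   0.4969  5.3944] [-0.028   0.0886 -0.0601] 0.015388596310793898
```

>>> {"method": "carry_out", "body": {
  "translation": [
    [0,0,-0.002],
    [0,0,-0.004],
    [0,0,-0.006],
    [0,0,-0.008],
    [0,0,-0.01],
    [0,0,-0.015],
    [0,0,-0.015],
    [0,0,-0.015],
    [0,0,0],
    [0,0,0]
  ],
  "turn": [
    [0,0,0],
    [0,0,0],
    [0,0,0],
    [0,0,0],
    [0,0,0],
    [0,0,0],
    [0,0,0],
    [0,0,0],
    [0,0,0],
    [0,0,0]
  ],
  "gripper": [1,1,1,1,1,1,1,1,1,1]
}}

```text
time: 33.5
tool_pos: [0.5551, 0.0209, 0.2182]
tool_rot: [3.141, -0.0, 0.238]
contact_force: [0.0, -0.7, -5.8]
opening: 0.0158
```

```bash
python3 pq.py
```

```text
[0.5548 0.0209 0.2175] 0.237959881103188 [-0.1925 -0.7157 -5.3846]
2621 plug xy yaw [ 0.5634  0.0248 -0.0826] 5.942652136507643
rect [0.0724 0.0548] 3.090657949447632 [0.5633 0.0253]
```

>>> {"method": "carry_out", "body": {
  "translation": [
    [-0.0361,0.0223,0],
    [-0.0361,0.0223,0],
    [-0.0361,0.0223,0],
    [-0.0361,0.0223,0],
    [-0.0073,0.0299,0],
    [-0.0073,0.0299,0],
    [-0.0073,0.0299,0],
    [-0.0073,0.0299,0],
    [-0.0073,0.0299,0],
    [-0.0073,0.0299,0]
  ],
  "turn": [
    [0,0,0],
    [0,0,0],
    [0,0,0],
    [0,0,0],
    [0,0,0],
    [0,0,0],
    [0,0,0],
    [0,0,0],
    [0,0,0],
    [0,0,0]
  ],
  "gripper": [1,1,1,1,1,1,1,1,1,1]
}}

```text
time: 34.55
tool_pos: [0.435, -0.2855, 0.2171]
tool_rot: [-3.14, 0.001, 0.238]
contact_force: [0.1, -0.0, -5.4]
opening: 0.0157
```

>>> {"method": "carry_out", "body": {
  "translation": [
    [0,0,0],
    [0,0,0],
    [0,0,0]
  ],
  "turn": [
    [0,0,0],
    [0,0,0],
    [0,0,0]
  ],
  "gripper": [1,1,1]
}}

```text
time: 34.85
tool_pos: [0.4353, -0.2835, 0.2174]
tool_rot: [-3.14, 0.001, 0.238]
contact_force: [-1.4, 0.5, -4.0]
opening: 0.0155
```

```bash
python3 pq.py
```

```text
[ 0.4354 -0.2834  0.2176] 0.23883148472075488 [ 0.3464  0.0408 -4.8575]
1613 plug xy yaw [ 0.4352 -0.2838 -0.4758] 0.5995513882291025
rect [0.0608 0.0523] 62.121063232421875 [ 0.4339 -0.2868]
```

```bash
sed -i 's/^ys,xs=np.nonzero(m); P=/n,l,st,_=cv2.connectedComponentsWithStats(m)\nfor i in range(1,n):\n    if st[i,4]>60: print(st[i])\nys,xs=np.nonzero(m); P=/' pq.py; python3 pq.py;  python3 -c "
from h import *
w=read_camera('wrist'); save(w,'w8.png',(150,100,400,300),2.4)"
```

```text
[ 0.4356 -0.2834  0.2178] 0.2391287064795058 [ 0.104  -0.2243 -4.3907]
[229 160  62  78 951]
[293 178  32  56 670]
1627 plug xy yaw [ 0.4349 -0.2839 -0.4761] 0.6123926889996605
rect [0.0603 0.0529] 62.35481262207031 [ 0.4338 -0.2868]
```

View pics/w8.png

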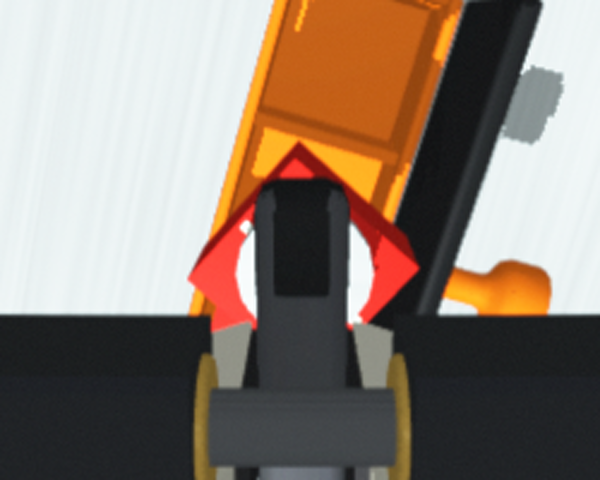

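>>> {"method": "carry_out", "body": {
  "translation": [
    [0,0,0],
    [0,0,0],
    [0,0,0],
    [0,0,0],
    [0,0,0],
    [0,0,0],
    [0,0,0],
    [0,0,0],
    [0,0,0],
    [0,0,0]
  ],
  "turn": [
    [0,0,0.14],
    [0,0,0.14],
    [0,0,0.14],
    [0,0,0.14],
    [0,0,0.14],
    [0,0,0.12],
    [0,0,0.09],
    [0,0,0.07],
    [0,0,0.04],
    [0,0,0.02]
  ],
  "gripper": [1,1,1,1,1,1,1,1,1,1]
}}

```text
time: 36.0
tool_pos: [0.4357, -0.2839, 0.2182]
tool_rot: [3.142, -0.0, -0.802]
contact_force: [1.1, -0.2, -3.8]
opening: 0.0155
```

```bash
cat > pc.py <<'E'
# extreme corners left/right of held plug top -> yaw mod 90
from h import *
import sys
np.set_printoptions(precision=4,suppress=True)
w=read_camera("wrist"); s=robot.observe(); print(s["time"],s["tool_pos"],s["tool_rot"][2],s["contact_force"])
z=s["tool_pos"][2]-.0837
hsv=cv2.cvtColor(w["img"],cv2.COLOR_RGB2HSV)
m=(((hsv[...,0]<4)|(hsv[...,0]>172))&(hsv[...,1]>150)&(hsv[...,2]>150)).astype(np.uint8)
n,l,st,_=cv2.connectedComponentsWithStats(m)
for i in range(1,n):
    if st[i,4]<60: continue
    print(st[i]); ys,xs=np.nonzero(l==i)
    P=np.array([onz(w,(a,b),z)[:2] for a,b in zip(xs,ys)]); h=cv2.approxPolyDP(cv2.convexHull(np.array(P*1e4,np.float32)),25,True)[:,0]/1e4
    for a,b in zip(h,np.roll(h,-1,0)):
        L=np.linalg.norm(b-a)
        if L>.015: print("  edge",a,b,"len %.3f"%L,"ang90 %.3f"%((np.arctan2(b[1]-a[1],b[0]-a[0])+np.pi/4)%(np.pi/2)-np.pi/4))
E
python3 pc.py; python3 pq.py
```

```text
36.05 [ 0.4357 -0.284   0.2182] -0.8027126108168776 [ 0.0088 -0.7618 -3.2603]
[265 166  16   8  80]
[229 187  28  50 519]
  edge [ 0.4364 -0.2615] [ 0.4083 -0.2631] len 0.028 ang90 0.057
  edge [ 0.4083 -0.2631] [ 0.4108 -0.2875] len 0.025 ang90 0.100
  edge [ 0.4108 -0.2875] [ 0.4364 -0.2615] len 0.037 ang90 -0.778
[ 296  186   60   50 1243]
  edge [ 0.4576 -0.2823] [ 0.4353 -0.3106] len 0.036 ang90 -0.666
  edge [ 0.4353 -0.3106] [ 0.4649 -0.3358] len 0.039 ang90 -0.705
  edge [ 0.4649 -0.3358] [ 0.4668 -0.3032] len 0.033 ang90 -0.057
  edge [ 0.4668 -0.3032] [ 0.4576 -0.2823] len 0.023 ang90 0.414
[ 0.4357 -0.2841  0.2182] -0.8011471188838957 [ 0.2082  0.3685 -4.7351]
[ 261  160   96   77 1791]
[229 178  30  60 622]
2184 plug xy yaw [ 0.4369 -0.2889 -0.0074] 3.087841477796257
rect [0.0543 0.0695] 8.702766418457031 [ 0.4379 -0.2921]
```

>>> {"method": "carry_out", "body": {
  "translation": [
    [0,0,0],
    [0,0,0.005],
    [0,0,0.01],
    [0,0,0.012],
    [0,0,0.012],
    [0,0,0.012],
    [0,0,0.012],
    [0,0,0.01],
    [0,0,0.008],
    [0,0,0.004]
  ],
  "turn": [
    [0,0,0.05],
    [0,0,0.05],
    [0,0,0],
    [0,0,0],
    [0,0,0],
    [0,0,0],
    [0,0,0],
    [0,0,0],
    [0,0,0],
    [0,0,0]
  ],
  "gripper": [1,1,1,1,1,1,1,1,1,1]
}}

```text
time: 37.1
tool_pos: [0.4354, -0.2843, 0.1321]
tool_rot: [3.141, 0.001, -0.902]
contact_force: [-0.1, -0.4, -5.1]
opening: 0.016
```

>>> {"method": "carry_out", "body": {
  "translation": [
    [0,0,0.0015],
    [0,0,0.0015],
    [0,0,0.001],
    [0,0,0],
    [0,0,0]
  ],
  "turn": [
    [0,0,0],
    [0,0,0],
    [0,0,0],
    [0,0,0],
    [0,0,0]
  ],
  "gripper": [1,1,1,1,1]
}}

```text
time: 37.6
tool_pos: [0.4357, -0.2846, 0.1294]
tool_rot: [-3.142, -0.001, -0.902]
contact_force: [0.1, -0.3, -2.9]
opening: 0.0156
```

```bash
python3 pc.py
```

```text
37.65 [ 0.4357 -0.2846  0.1294] -0.9020336918525989 [-0.2107 -0.0794 -3.5289]
[267 165  15   9  85]
[295 185  29  49 496]
  edge [ 0.4582 -0.2849] [ 0.4337 -0.3114] len 0.036 ang90 -0.745
  edge [ 0.4337 -0.3114] [ 0.4561 -0.3117] len 0.022 ang90 -0.010
  edge [ 0.4561 -0.3117] [ 0.4582 -0.2849] len 0.027 ang90 -0.079
[228 187  29  50 543]
  edge [ 0.4387 -0.2625] [ 0.4102 -0.2608] len 0.029 ang90 -0.062
  edge [ 0.4102 -0.2608] [ 0.4106 -0.2859] len 0.025 ang90 0.018
  edge [ 0.4106 -0.2859] [ 0.4387 -0.2625] len 0.037 ang90 0.693
[329 217  29  15 242]
  edge [ 0.46   -0.3411] [ 0.4606 -0.3259] len 0.015 ang90 -0.042
  edge [ 0.4473 -0.3249] [ 0.46   -0.3411] len 0.021 ang90 0.666
```

>>> {"method": "carry_out", "body": {
  "translation": [
    [0,0,0],
    [0,0,0],
    [0,0,0],
    [0,0,0],
    [0,0,0],
    [0,0,0],
    [0,0,0],
    [0,0,0],
    [0,0,0],
    [0,0,0]
  ],
  "turn": [
    [0,0,-0.12],
    [0,0,-0.12],
    [0,0,-0.12],
    [0,0,-0.12],
    [0,0,-0.12],
    [0,0,-0.12],
    [0,0,-0.12],
    [0,0,-0.09],
    [0,0,0],
    [0,0,0]
  ],
  "gripper": [1,1,1,1,1,1,1,1,1,1]
}}

```text
time: 38.65
tool_pos: [0.4356, -0.2846, 0.1291]
tool_rot: [3.141, -0.0, 0.026]
contact_force: [-0.7, 0.1, -3.2]
opening: 0.0159
```

```bash
python3 pc.py
```

```text
38.7 [ 0.4356 -0.2846  0.1291] 0.02577761762495112 [-0.3661 -0.2849 -3.3641]
[237 175  22  63 815]
  edge [ 0.41 -0.26] [ 0.4078 -0.306 ] len 0.046 ang90 -0.047
  edge [ 0.421  -0.3048] [ 0.4219 -0.2604] len 0.044 ang90 -0.020
[294 179  16  56 365]
  edge [ 0.4472 -0.2619] [ 0.4517 -0.3018] len 0.040 ang90 0.111
  edge [ 0.4561 -0.3024] [ 0.4578 -0.2624] len 0.040 ang90 -0.042
```

>>> {"method": "carry_out", "body": {
  "translation": [
    [0,0,-0.002],
    [0,0,-0.003],
    [0,0,-0.005],
    [0,0,-0.005],
    [0,0,-0.005],
    [0,0,0],
    [0,0,0]
  ],
  "turn": [
    [0,0,0.02],
    [0,0,0.02],
    [0,0,0],
    [0,0,0],
    [0,0,0],
    [0,0,0],
    [0,0,0]
  ],
  "gripper": [1,1,1,1,1,1,1]
}}

```text
time: 39.4
tool_pos: [0.4357, -0.2847, 0.1493]
tool_rot: [3.141, -0.0, -0.012]
contact_force: [-0.6, 0.4, -3.8]
opening: 0.0157
```

```bash
python3 pc.py
```

```text
39.45 [ 0.4356 -0.2845  0.149 ] -0.012010438037178384 [-0.9443  0.2727 -4.3385]
[241 172  22  63 730]
  edge [ 0.4118 -0.2571] [ 0.4102 -0.3028] len 0.046 ang90 -0.036
  edge [ 0.4204 -0.3029] [ 0.4258 -0.258 ] len 0.045 ang90 -0.119
[291 175  16  30 246]
  edge [ 0.4461 -0.2596] [ 0.4553 -0.2807] len 0.023 ang90 0.414
  edge [ 0.4553 -0.2807] [ 0.4566 -0.2598] len 0.021 ang90 -0.060
```

>>> {"method": "carry_out", "body": {
  "translation": [
    [0,0,-0.01],
    [0,0,-0.015],
    [0,0,-0.015],
    [0,0,-0.015],
    [0,0,-0.015],
    [-0.0005,-0.041,0],
    [-0.0005,-0.041,0],
    [-0.0005,-0.041,0],
    [-0.0005,-0.041,0],
    [-0.0005,-0.041,0]
  ],
  "turn": [
    [0,0,0],
    [0,0,0],
    [0,0,0],
    [0,0,0],
    [0,0,0],
    [0,0,0],
    [0,0,0],
    [0,0,0],
    [0,0,0],
    [0,0,0]
  ],
  "gripper": [1,1,1,1,1,1,1,1,1,1]
}}

```text
time: 40.45
tool_pos: [0.4354, -0.078, 0.2197]
tool_rot: [3.141, -0.001, -0.012]
contact_force: [1.2, -0.2, -3.8]
opening: 0.0159
```

>>> {"method": "carry_out", "body": {
  "translation": [
    [0,0,0],
    [0,0,0],
    [0,0,0],
    [0,0,0],
    [0,0,0],
    [0,0,0],
    [0,0,0],
    [0,0,0],
    [0,0,0],
    [0,0,0]
  ],
  "turn": [
    [0,0,-0.141],
    [0,0,-0.141],
    [0,0,-0.141],
    [0,0,-0.141],
    [0,0,-0.141],
    [0,0,-0.141],
    [0,0,-0.141],
    [0,0,-0.141],
    [0,0,-0.141],
    [0,0,-0.141]
  ],
  "gripper": [1,1,1,1,1,1,1,1,1,1]
}}

```text
time: 41.45
tool_pos: [0.4356, -0.0795, 0.2196]
tool_rot: [3.141, 0.0, 1.404]
contact_force: [0.9, -0.4, -2.9]
opening: 0.0155
```

>>> {"method": "carry_out", "body": {
  "translation": [
    [0,0,0],
    [0.0209,0.0361,0],
    [0.0209,0.0361,0],
    [0.0209,0.0361,0],
    [0.0209,0.0361,0],
    [0.0209,0.0361,0],
    [0,0,0.01],
    [0,0,0.01],
    [0,0,0.005],
    [0,0,0]
  ],
  "turn": [
    [0,0,-0.14],
    [0,0,0],
    [0,0,0],
    [0,0,0],
    [0,0,0],
    [0,0,0],
    [0,0,0],
    [0,0,0],
    [0,0,0],
    [0,0,0]
  ],
  "gripper": [1,1,1,1,1,1,1,1,1,1]
}}

```text
time: 42.45
tool_pos: [0.618, 0.0184, 0.1932]
tool_rot: [-3.139, 0.0, 1.537]
contact_force: [-0.1, 0.8, -3.5]
opening: 0.0161
```

>>> {"method": "carry_out", "body": {
  "translation": [
    [0,0,0],
    [0,0,0]
  ],
  "turn": [
    [0,0,0],
    [0,0,0]
  ],
  "gripper": [1,1]
}}

```text
time: 42.65
tool_pos: [0.6194, 0.0185, 0.195]
tool_rot: [3.14, 0.0, 1.537]
contact_force: [0.1, -0.6, -2.8]
opening: 0.0157
```

```bash
python3 pl.py
```

```text
42.65 [0.6194 0.0185 0.195 ] [3.1402 0.0002 1.5373] [ 0.1208 -0.5995 -2.811 ] [ 0.0845 -0.1174  0.0046]
along [0.5934 0.6427] across [0.0124 0.0623] 0.03737445182739842 tcp 0.6184868393545506 0.03790669981406875
```

>>> {"method": "carry_out", "body": {
  "translation": [
    [0.0003,0.0004,0.01],
    [0,0,0.01],
    [0,0,0.009],
    [0,0,0.006],
    [0,0,0.005],
    [0,0,0.005],
    [0,0,0],
    [0,0,0.001],
    [0,0,0.001],
    [0,0,0.001]
  ],
  "turn": [
    [0,0,0],
    [0,0,0],
    [0,0,0],
    [0,0,0],
    [0,0,0],
    [0,0,0],
    [0,0,0],
    [0,0,0],
    [0,0,0],
    [0,0,0]
  ],
  "gripper": [1,1,1,1,1,1,1,1,1,1]
}}

```text
time: 43.7
tool_pos: [0.62, 0.0193, 0.1463]
tool_rot: [3.141, 0.0, 1.538]
contact_force: [0.3, -0.2, -3.3]
opening: 0.0159
```

>>> {"method": "carry_out", "body": {
  "translation": [
    [0,0,0.001],
    [0,0,0.001],
    [0,0,0.001],
    [0,0,0],
    [0,0,0]
  ],
  "turn": [
    [0,0,0],
    [0,0,0],
    [0,0,0],
    [0,0,0],
    [0,0,0]
  ],
  "gripper": [1,1,1,1,1]
}}

```text
time: 44.2
tool_pos: [0.6201, 0.0194, 0.144]
tool_rot: [3.14, 0.0, 1.538]
contact_force: [-1.1, 0.2, 5.6]
opening: 0.0155
```

>>> {"method": "carry_out", "body": {
  "translation": [
    [0,0,0],
    [0,0,0],
    [0,0,0],
    [0,0,0],
    [0,0,0],
    [0,0,0],
    [0,0,0],
    [0,0,0],
    [0,0,0],
    [0,0,0]
  ],
  "turn": [
    [0,0,0.125],
    [0,0,0.125],
    [0,0,0.125],
    [0,0,0.125],
    [0,0,0.125],
    [0,0,0.125],
    [0,0,0.125],
    [0,0,0.125],
    [0,0,0.125],
    [0,0,0.125]
  ],
  "gripper": [1,1,1,1,1,1,1,1,1,1]
}}

```text
time: 45.2
tool_pos: [0.6206, 0.0189, 0.144]
tool_rot: [3.14, -0.002, 0.283]
contact_force: [0.4, -0.2, 3.5]
opening: 0.0157
```

>>> {"method": "carry_out", "body": {
  "translation": [
    [0,0,0],
    [0,0,0],
    [0,0,-0.002],
    [0,0,-0.004],
    [0,0,-0.006],
    [0,0,-0.008],
    [0,0,-0.01],
    [0,0,-0.01],
    [0,0,-0.01],
    [0,0,-0.01]
  ],
  "turn": [
    [0,0,0],
    [0,0,0],
    [0,0,0],
    [0,0,0],
    [0,0,0],
    [0,0,0],
    [0,0,0],
    [0,0,0],
    [0,0,0],
    [0,0,0]
  ],
  "gripper": [1,1,1,1,1,1,1,1,1,1]
}}

```text
time: 46.2
tool_pos: [0.6199, 0.0193, 0.2042]
tool_rot: [3.141, -0.001, 0.288]
contact_force: [0.4, 0.7, -5.1]
opening: 0.0151
```

>>> {"method": "carry_out", "body": {
  "translation": [
    [0,0,-0.01],
    [0,0,-0.005],
    [0,0,0],
    [0,0,0]
  ],
  "turn": [
    [0,0,0],
    [0,0,0],
    [0,0,0],
    [0,0,0]
  ],
  "gripper": [1,1,1,1]
}}

```text
time: 46.6
tool_pos: [0.6196, 0.0193, 0.2177]
tool_rot: [-3.141, 0.001, 0.288]
contact_force: [0.8, -0.2, -5.2]
opening: 0.0158
```

```bash
python3 pc.py
```

```text
46.65 [0.6195 0.0193 0.2174] 0.28798963812529865 [-0.2337  0.5663 -5.1459]
[235 168  35  69 593]
  edge [ 0.6107 -0.0039] [0.6068 0.0435] len 0.048 ang90 0.082
  edge [0.5978 0.0445] [ 0.5943 -0.0023] len 0.047 ang90 -0.074
[300 183  21  39 371]
  edge [0.6444 0.0181] [0.6449 0.0421] len 0.024 ang90 -0.019
  edge [0.6304 0.0431] [0.6444 0.0181] len 0.029 ang90 0.509
[295 223  14  14  74]
```

>>> {"method": "carry_out", "body": {
  "translation": [
    [-0.0064,0.0017,0],
    [-0.0128,0.0033,0],
    [-0.0192,0.005,0],
    [-0.0256,0.0066,0],
    [-0.0256,0.0066,0],
    [-0.0256,0.0066,0],
    [-0.0256,0.0066,0],
    [-0.0256,0.0066,0],
    [-0.0192,0.005,0],
    [-0.0128,0.0033,0]
  ],
  "turn": [
    [0,0,0],
    [0,0,0],
    [0,0,0],
    [0,0,0],
    [0,0,0],
    [0,0,0],
    [0,0,0],
    [0,0,0],
    [0,0,0],
    [0,0,0]
  ],
  "gripper": [1,1,1,1,1,1,1,1,1,1]
}}

```text
time: 47.65
tool_pos: [0.4425, -0.0868, 0.218]
tool_rot: [3.142, 0.001, 0.287]
contact_force: [0.2, -0.0, -4.6]
opening: 0.0154
```

>>> {"method": "carry_out", "body": {
  "translation": [
    [-0.0064,0.0017,0],
    [-0.0015,0.0052,0],
    [-0.0031,0.0104,0],
    [-0.0046,0.0157,0],
    [-0.0062,0.0209,0],
    [-0.0062,0.0209,0],
    [-0.0062,0.0209,0],
    [-0.0046,0.0157,0],
    [-0.0031,0.0104,0],
    [-0.0015,0.0052,0]
  ],
  "turn": [
    [0,0,0],
    [0,0,0],
    [0,0,0],
    [0,0,0],
    [0,0,0],
    [0,0,0],
    [0,0,0],
    [0,0,0],
    [0,0,0],
    [0,0,0]
  ],
  "gripper": [1,1,1,1,1,1,1,1,1,1]
}}

```text
time: 48.65
tool_pos: [0.4387, -0.2212, 0.2177]
tool_rot: [-3.141, 0.0, 0.287]
contact_force: [-0.3, 0.9, -4.4]
opening: 0.0158
```

>>> {"method": "carry_out", "body": {
  "translation": [
    [0,0,0],
    [0,0,0]
  ],
  "turn": [
    [0,0,0],
    [0,0,0]
  ],
  "gripper": [1,1]
}}

```text
time: 48.85
tool_pos: [0.4386, -0.2197, 0.2179]
tool_rot: [-3.141, 0.0, 0.288]
contact_force: [0.4, 0.1, -4.9]
opening: 0.0157
```

```bash
python3 pc.py; python3 pq.py
```

```text
48.9 [ 0.4386 -0.2196  0.218 ] 0.2886432524400362 [-0.303   0.017  -4.9781]
[232 166  44  72 696]
  edge [ 0.4171 -0.1929] [ 0.4117 -0.2433] len 0.051 ang90 -0.107
  edge [ 0.4297 -0.2428] [ 0.4296 -0.1936] len 0.049 ang90 0.001
[295 182  28  53 627]
  edge [ 0.4451 -0.1964] [ 0.4585 -0.2318] len 0.038 ang90 0.360
  edge [ 0.4629 -0.2313] [ 0.4656 -0.1978] len 0.034 ang90 -0.081
  edge [ 0.4656 -0.1978] [ 0.4451 -0.1964] len 0.021 ang90 -0.069
[ 0.4386 -0.2196  0.2181] 0.28882926111414453 [ 0.1359 -0.1408 -5.122 ]
[ 232  162   92   76 1614]
1621 plug xy yaw [ 0.4393 -0.218  -0.0584] 0.35862209152890506
rect [0.0576 0.0509] 84.0552978515625 [ 0.4391 -0.2205]
```

>>> {"method": "carry_out", "body": {
  "translation": [
    [-0.0006,0.0019,0],
    [0,0,0],
    [0,0,0.01],
    [0,0,0.012],
    [0,0,0.012],
    [0,0,0.012],
    [0,0,0.012],
    [0,0,0.012],
    [0,0,0.01],
    [0,0,0.005]
  ],
  "turn": [
    [0,0,-0.025],
    [0,0,-0.025],
    [0,0,0],
    [0,0,0],
    [0,0,0],
    [0,0,0],
    [0,0,0],
    [0,0,0],
    [0,0,0],
    [0,0,0]
  ],
  "gripper": [1,1,1,1,1,1,1,1,1,1]
}}

```text
time: 49.95
tool_pos: [0.4381, -0.2219, 0.1317]
tool_rot: [-3.14, 0.001, 0.338]
contact_force: [0.8, 0.2, -5.0]
opening: 0.016
```

>>> {"method": "carry_out", "body": {
  "translation": [
    [0,0,0.0015],
    [0,0,0.0015],
    [0,0,0.001],
    [0,0,0],
    [0,0,0]
  ],
  "turn": [
    [0,0,0],
    [0,0,0],
    [0,0,0],
    [0,0,0],
    [0,0,0]
  ],
  "gripper": [1,1,1,1,1]
}}

```text
time: 50.45
tool_pos: [0.4388, -0.2225, 0.1294]
tool_rot: [3.141, -0.0, 0.338]
contact_force: [0.1, -0.2, -2.3]
opening: 0.0155
```

```bash
python3 pc.py
```

```text
50.5 [ 0.4388 -0.2225  0.1294] 0.33802245799654895 [-0.3749 -0.0996 -3.2663]
[233 166  41  71 633]
  edge [ 0.4305 -0.2463] [ 0.4275 -0.198 ] len 0.048 ang90 0.060
  edge [ 0.4167 -0.1966] [ 0.4132 -0.245 ] len 0.049 ang90 -0.074
  edge [ 0.4132 -0.245 ] [ 0.4305 -0.2463] len 0.017 ang90 -0.072
[295 183  27  52 584]
  edge [ 0.4445 -0.1996] [ 0.4593 -0.2337] len 0.037 ang90 0.411
  edge [ 0.4631 -0.2332] [ 0.4641 -0.1996] len 0.034 ang90 -0.032
  edge [ 0.4641 -0.1996] [ 0.4445 -0.1996] len 0.020 ang90 0.002
```

>>> {"method": "carry_out", "body": {
  "translation": [
    [0,0,0],
    [0,0,0],
    [0,0,0],
    [0,0,0],
    [0,0,0],
    [0,0,0],
    [0,0,0],
    [0,0,0],
    [0,0,0],
    [0,0,0]
  ],
  "turn": [
    [0,0,-0.125],
    [0,0,-0.125],
    [0,0,-0.125],
    [0,0,-0.125],
    [0,0,-0.125],
    [0,0,-0.125],
    [0,0,-0.125],
    [0,0,-0.125],
    [0,0,-0.125],
    [0,0,-0.125]
  ],
  "gripper": [1,1,1,1,1,1,1,1,1,1]
}}

```text
time: 51.5
tool_pos: [0.4387, -0.2224, 0.1293]
tool_rot: [3.141, 0.0, 1.593]
contact_force: [-0.7, -0.3, -4.6]
opening: 0.0157
```

>>> {"method": "carry_out", "body": {
  "translation": [
    [0,0,0],
    [0,0,0]
  ],
  "turn": [
    [0,0,0],
    [0,0,0]
  ],
  "gripper": [1,1]
}}

```text
time: 51.7
tool_pos: [0.4386, -0.2223, 0.1292]
tool_rot: [3.141, 0.0, 1.585]
contact_force: [-0.7, 0.7, -3.7]
opening: 0.0156
```

```bash
python3 pc.py
```

```text
51.75 [ 0.4386 -0.2223  0.1291] 1.5850299694425813 [ 0.2329  0.6231 -4.0185]
[ 152  167   71   64 3751]
  edge [ 0.4544 -0.3124] [ 0.4536 -0.2628] len 0.050 ang90 0.017
  edge [ 0.4536 -0.2628] [ 0.4102 -0.2603] len 0.044 ang90 -0.058
  edge [ 0.4102 -0.2603] [ 0.4078 -0.3097] len 0.050 ang90 -0.048
  edge [ 0.4078 -0.3097] [ 0.4544 -0.3124] len 0.047 ang90 -0.057
[  66  168   71   69 3618]
  edge [ 0.4539 -0.3252] [ 0.4093 -0.3243] len 0.045 ang90 -0.020
  edge [ 0.4093 -0.3243] [ 0.4096 -0.3733] len 0.049 ang90 0.005
  edge [ 0.4096 -0.3733] [ 0.458  -0.3736] len 0.048 ang90 -0.006
  edge [ 0.458  -0.3736] [ 0.4595 -0.3333] len 0.040 ang90 -0.038
[238 174  21  64 770]
  edge [ 0.4578 -0.2365] [ 0.4127 -0.2351] len 0.045 ang90 -0.031
  edge [ 0.4135 -0.247 ] [ 0.4588 -0.2497] len 0.045 ang90 -0.059
[294 178  18  57 478]
  edge [ 0.4558 -0.2007] [ 0.4164 -0.1978] len 0.039 ang90 -0.073
  edge [ 0.4145 -0.2098] [ 0.4543 -0.2058] len 0.040 ang90 0.100
```

>>> {"method": "carry_out", "body": {
  "translation": [
    [0,0,-0.002],
    [0,0,-0.003],
    [0,0,-0.005],
    [0,0,-0.005],
    [0,0,-0.005],
    [0,0,0],
    [0,0,0]
  ],
  "turn": [
    [0,0,0.02],
    [0,0,0.02],
    [0,0,0],
    [0,0,0],
    [0,0,0],
    [0,0,0],
    [0,0,0]
  ],
  "gripper": [1,1,1,1,1,1,1]
}}

```text
time: 52.45
tool_pos: [0.4386, -0.2223, 0.1492]
tool_rot: [3.141, 0.0, 1.548]
contact_force: [0.7, -0.1, -3.7]
opening: 0.0156
```

```bash
python3 pc.py
```

```text
52.5 [ 0.4385 -0.2223  0.149 ] 1.5479982281147278 [-0.2235 -0.4199 -3.2422]
[  81  169   67   64 3195]
  edge [ 0.4511 -0.3175] [ 0.4065 -0.3161] len 0.045 ang90 -0.033
  edge [ 0.4065 -0.3161] [ 0.4066 -0.3612] len 0.045 ang90 0.001
  edge [ 0.4066 -0.3612] [ 0.4511 -0.363 ] len 0.045 ang90 -0.039
  edge [ 0.4511 -0.363 ] [ 0.4511 -0.3175] len 0.045 ang90 -0.000
[ 160  168   66   63 3478]
  edge [ 0.4522 -0.2604] [ 0.4074 -0.2571] len 0.045 ang90 -0.075
  edge [ 0.4074 -0.2571] [ 0.4055 -0.303 ] len 0.046 ang90 -0.042
  edge [ 0.4055 -0.303 ] [ 0.449  -0.3053] len 0.044 ang90 -0.053
  edge [ 0.449  -0.3053] [ 0.4522 -0.2604] len 0.045 ang90 -0.072
[242 171  27  64 697]
  edge [ 0.4558 -0.2372] [ 0.4103 -0.2271] len 0.047 ang90 -0.218
  edge [ 0.4103 -0.2271] [ 0.4092 -0.2439] len 0.017 ang90 -0.066
  edge [ 0.4092 -0.2439] [ 0.4548 -0.2474] len 0.046 ang90 -0.077
[287 173  21  44 354]
  edge [ 0.4429 -0.2013] [ 0.4123 -0.1998] len 0.031 ang90 -0.048
  edge [ 0.4113 -0.2138] [ 0.4429 -0.2013] len 0.034 ang90 0.377
```

>>> {"method": "carry_out", "body": {
  "translation": [
    [0,0,-0.01],
    [0,0,-0.015],
    [0,0,-0.015],
    [0,0,-0.015],
    [0,0,-0.015],
    [0.0425,-0.001,0],
    [0.0425,-0.001,0],
    [0.0425,-0.001,0],
    [0.0425,-0.001,0],
    [0,0,0]
  ],
  "turn": [
    [0,0,0],
    [0,0,0],
    [0,0,0],
    [0,0,0],
    [0,0,0],
    [0,0,0],
    [0,0,0],
    [0,0,0],
    [0,0,0],
    [0,0,0]
  ],
  "gripper": [1,1,1,1,1,1,1,1,1,1]
}}

```text
time: 53.5
tool_pos: [0.4378, -0.0479, 0.2196]
tool_rot: [-3.141, -0.002, 1.553]
contact_force: [0.3, 0.0, -2.8]
opening: 0.0159
```

>>> {"method": "carry_out", "body": {
  "translation": [
    [0.0326,0.0258,0],
    [0.0326,0.0258,0],
    [0.0326,0.0258,0],
    [0.0326,0.0258,0],
    [0.0326,0.0258,0],
    [0.0326,0.0258,0],
    [0.0326,0.0258,0],
    [0.0326,0.0258,0],
    [0,0,0],
    [0,0,0]
  ],
  "turn": [
    [0,0,0],
    [0,0,0],
    [0,0,0],
    [0,0,0],
    [0,0,0],
    [0,0,0],
    [0,0,0],
    [0,0,0],
    [0,0,0.122],
    [0,0,0.122]
  ],
  "gripper": [1,1,1,1,1,1,1,1,1,1]
}}

```text
time: 54.5
tool_pos: [0.6512, 0.2043, 0.2177]
tool_rot: [-3.14, 0.001, 1.301]
contact_force: [-0.3, 0.6, -4.0]
opening: 0.0157
```

>>> {"method": "carry_out", "body": {
  "translation": [
    [0,0,0],
    [0,0,0],
    [0,0,0],
    [0,0,0],
    [0,0,0]
  ],
  "turn": [
    [0,0,0.122],
    [0,0,0.122],
    [0,0,0.122],
    [0,0,0],
    [0,0,0]
  ],
  "gripper": [1,1,1,1,1]
}}

```text
time: 55.0
tool_pos: [0.6509, 0.2033, 0.219]
tool_rot: [-3.142, 0.0, 0.941]
contact_force: [0.7, -0.3, -3.7]
opening: 0.0156
```

```bash
python3 s.py; python3 - <<'E'
from h import *
w=read_camera("wrist")
for r in nets.tip_of(w,"puller_stand"): print(r["score"],r["pixel"],onz(w,r["pixel"],0))
hsv=cv2.cvtColor(w["img"],cv2.COLOR_RGB2HSV)
m=((hsv[...,0]>100)&(hsv[...,0]<125)&(hsv[...,1]>120)).astype(np.uint8)
n,l,st,_=cv2.connectedComponentsWithStats(m); i=1+st[1:,4].argmax(); ys,xs=np.nonzero(l==i)
P=np.array([onz(w,(a,b),.045)[:2] for a,b in zip(xs,ys)]);r=cv2.minAreaRect((P*1e4).astype(np.float32));print(st[i],np.array(r[0])/1e4,np.array(r[1])/1e4,r[2])
E
```

```text
55.0 [0.6509 0.2033 0.219 ] [-3.1416  0.0004  0.941 ] [ 0.6905 -0.2802 -3.6777] [ 0.0264 -0.114   0.0099] 0.015631768779924907
[ 227  135   97   81 3629] [0.64917817 0.20371582] [0.07460347 0.07703752] 73.37094116210938
```

>>> {"method": "carry_out", "body": {
  "translation": [
    [0,0,0.015],
    [0,0,0.015],
    [0,0,0.012],
    [0,0,0.012],
    [0,0,0.012],
    [0,0,0.01],
    [0,0,0.006],
    [0,0,0.004],
    [0,0,0.002],
    [0,0,0]
  ],
  "turn": [
    [0,0,0],
    [0,0,0],
    [0,0,0],
    [0,0,0],
    [0,0,0],
    [0,0,0],
    [0,0,0],
    [0,0,0],
    [0,0,0],
    [0,0,0]
  ],
  "gripper": [1,1,1,1,1,1,1,1,1,1]
}}

```text
time: 56.1
tool_pos: [0.6508, 0.2037, 0.131]
tool_rot: [3.141, -0.0, 0.938]
contact_force: [-0.4, -0.1, -3.0]
opening: 0.0156
```

>>> {"method": "carry_out", "body": {
  "translation": [
    [0,0,0.001],
    [0,0,0.001],
    [0,0,0],
    [0,0,0]
  ],
  "turn": [
    [0,0,0],
    [0,0,0],
    [0,0,0],
    [0,0,0]
  ],
  "gripper": [1,1,1,1]
}}

```text
time: 56.5
tool_pos: [0.6508, 0.2038, 0.1292]
tool_rot: [3.141, -0.0, 0.938]
contact_force: [0.0, -0.4, -3.5]
opening: 0.0158
```

Another small step to contact, then release and rise.

>>> {"method": "carry_out", "body": {
  "translation": [
    [0,0,0.0005],
    [0,0,0.0005],
    [0,0,0]
  ],
  "turn": [
    [0,0,0],
    [0,0,0],
    [0,0,0]
  ],
  "gripper": [1,1,1]
}}

```text
time: 56.8
tool_pos: [0.6512, 0.2038, 0.1291]
tool_rot: [3.14, -0.001, 0.938]
contact_force: [-1.0, 0.1, 4.5]
opening: 0.0156
```

>>> {"method": "carry_out", "body": {
  "translation": [
    [0,0,0],
    [0,0,0],
    [0,0,0],
    [0,0,0],
    [0,0,0],
    [0,0,0],
    [0,0,0],
    [0,0,0],
    [0,0,0],
    [0,0,0]
  ],
  "turn": [
    [0,0,0],
    [0,0,0],
    [0,0,0],
    [0,0,0],
    [0,0,0],
    [0,0,0],
    [0,0,0],
    [0,0,0],
    [0,0,0],
    [0,0,0]
  ],
  "gripper": [0,0,0,0,0,0,0,0,0,0]
}}

```text
time: 57.8
tool_pos: [0.6507, 0.2037, 0.128]
tool_rot: [3.142, 0.0, 0.938]
contact_force: [0.0, -0.3, -0.1]
opening: 0.0459
```

>>> {"method": "carry_out", "body": {
  "translation": [
    [0,0,-0.01],
    [0,0,-0.02],
    [0,0,-0.03],
    [0,0,-0.03],
    [0,0,-0.03],
    [0,0,-0.03],
    [0,0,0],
    [0,0,0]
  ],
  "turn": [
    [0,0,0],
    [0,0,0],
    [0,0,0],
    [0,0,0],
    [0,0,0],
    [0,0,0],
    [0,0,0],
    [0,0,0]
  ],
  "gripper": [0,0,0,0,0,0,0,0]
}}

```text
time: 58.6
tool_pos: [0.6509, 0.2038, 0.2792]
tool_rot: [3.14, -0.001, 0.938]
contact_force: [-0.3, 0.6, 0.3]
opening: 0.0455
```

```bash
cat > cp.py <<'E'
from h import *
np.set_printoptions(precision=4,suppress=True)
s=robot.observe();print(s["time"],s["tool_pos"],s["tool_rot"])
for cam in("wrist","top","scene"):
    p=read_camera(cam)
    for n,z in dict(cover_plate=0,puller=.045,puller_handle=.143).items():
        for r in nets.tip_of(p,n)[:3]:
            if r["score"]>.3: print(cam,n,round(r["score"],2),np.round(r["pixel"],1),onz(p,r["pixel"],z)[:2])
    for r in nets.regions_of(p,"cover_plate")[:1]:
        ys,xs=np.nonzero(r["region"]); P=np.array([onz(p,(a,b),.01)[:2] for a,b in zip(xs,ys)]);q=cv2.minAreaRect((P*1e4).astype(np.float32));print(cam,"plate",round(r["score"],2),len(xs),np.array(q[0])/1e4,np.array(q[1])/1e4,q[2])
E
python3 cp.py
```

```text
58.6 [0.6509 0.2038 0.2792] [ 3.1401 -0.0014  0.938 ]
wrist cover_plate 0.92 [224.1   5.1] [0.4603 0.2699]
wrist puller 0.91 [274.  178.3] [0.6525 0.2005]
wrist puller 0.75 [341.6 218.7] [0.7382 0.2361]
wrist puller_handle 0.73 [348.2 160.3] [0.6632 0.2707]
wrist puller_handle 0.63 [273.3 193. ] [0.6485 0.2028]
wrist plate 0.56 7771 [0.5022 0.2676] [0.0849 0.1471] 86.90557098388672
top cover_plate 0.64 [147.  209.8] [0.6285 0.3825]
top puller 0.64 [266.8 142.2] [0.8281 0.0396]
top puller 0.37 [143.1 206.5] [0.6316 0.3829]
top puller_handle 0.69 [301.6 173.6] [ 0.7171 -0.0571]
top puller_handle 0.56 [201.8 193.4] [0.6567 0.2065]
top plate 0.7 367 [ 0.4344 -0.3563] [0.0506 0.0583] 1.3859179019927979
scene cover_plate 0.68 [318.  142.4] [0.4556 0.2677]
scene puller 0.78 [324.3 284.8] [0.8298 0.0241]
scene puller 0.75 [373.4 224.5] [0.7641 0.2171]
scene puller 0.73 [343.6 195.7] [0.6581 0.2027]
scene puller_handle 0.85 [347.1 177.5] [0.6633 0.1916]
scene puller_handle 0.71 [270.3 277. ] [ 0.7819 -0.0922]
scene puller_handle 0.59 [374.3 201.7] [0.7494 0.206 ]
scene plate 0.91 2024 [0.4642 0.2681] [0.0946 0.242 ] 86.67647552490234
```

>>> {"method": "carry_out", "body": {
  "translation": [
    [-0.0122,-0.0384,-0.01],
    [-0.0122,-0.0384,-0.01],
    [-0.0122,-0.0384,-0.01],
    [-0.0122,-0.0384,-0.01],
    [-0.0122,-0.0384,-0.01],
    [0,0,0],
    [0,0,0],
    [0,0,0],
    [0,0,0],
    [0,0,0]
  ],
  "turn": [
    [0,0,0],
    [0,0,0],
    [0,0,0],
    [0,0,0],
    [0,0,0],
    [0,0,0.142],
    [0,0,0.142],
    [0,0,0.142],
    [0,0,0.142],
    [0,0,0.142]
  ],
  "gripper": [-1,-1,-1,-1,-1,-1,-1,-1,-1,-1]
}}

```text
time: 60.35
tool_pos: [0.4598, 0.2682, 0.3282]
tool_rot: [3.142, -0.0, 0.222]
contact_force: [-0.1, -0.2, 0.7]
opening: 0.0919
```

>>> {"method": "carry_out", "body": {
  "translation": [
    [0,0,0],
    [0,0,0],
    [0,0,0],
    [0,0,0]
  ],
  "turn": [
    [0,0,0.142],
    [0,0,0.142],
    [0,0,0],
    [0,0,0]
  ],
  "gripper": [-1,-1,-1,-1]
}}

```text
time: 60.75
tool_pos: [0.4598, 0.2681, 0.3281]
tool_rot: [3.142, -0.0, -0.052]
contact_force: [0.5, 0.2, 0.6]
opening: 0.0913
```

```bash
python3 cp.py | grep -v pull;  python3 -c "
from h import *
w=read_camera('wrist'); save(w,'w9.png',scale=1.4)"
```

```text
60.75 [0.4598 0.2681 0.3281] [ 3.1416 -0.0002 -0.0522]
wrist cover_plate 0.74 [345.  315.5] [0.5565 0.0233]
wrist plate 0.73 10606 [0.4571 0.2711] [0.0866 0.2375] 87.00837707519531
top cover_plate 0.86 [184.5 268.9] [0.4606 0.2658]
top cover_plate 0.69 [401.3 282.6] [ 0.4354 -0.3566]
top plate 0.75 2332 [0.4576 0.268 ] [0.0903 0.2335] 88.02177429199219
scene cover_plate 0.63 [112.2 235.5] [ 0.4309 -0.3502]
scene cover_plate 0.61 [319.8 144.8] [0.4654 0.2672]
scene plate 0.67 2017 [0.4642 0.2682] [0.0942 0.2424] 86.30467987060547
```

View pics/w9.png

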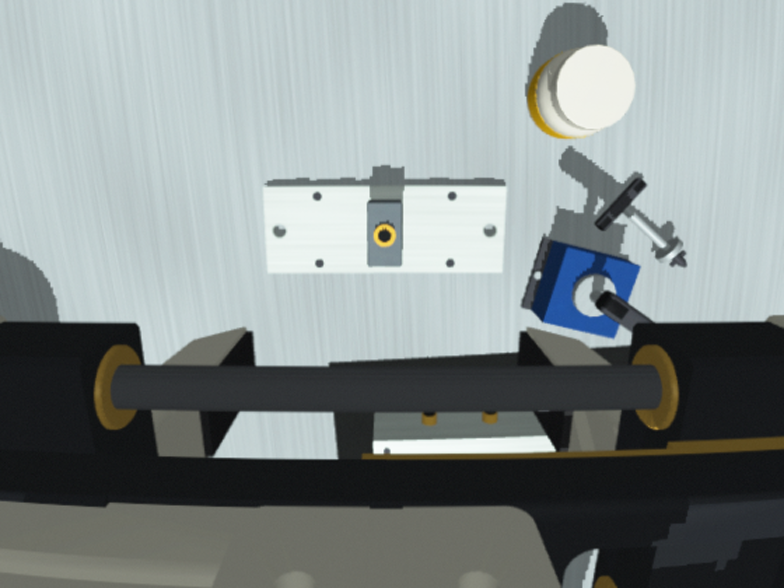

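```bash
python3 - <<'E'
from h import *
np.set_printoptions(precision=4,suppress=True)
w=read_camera("wrist"); g=w["img"].astype(int).sum(2)
def dark(c,r,k=9,z=.01):
    c,r=int(c),int(r); a=g[r-k:r+k+1,c-k:c+k+1]; m=np.clip(np.percentile(a,70)-60-a,0,None).astype(float)
    yy,xx=np.mgrid[r-k:r+k+1,c-k:c+k+1]; px=[(m*xx).sum()/m.sum(),(m*yy).sum()/m.sum()]; X=onz(w,px,z); print(px,X); return X
A=dark(279.5/1.4,231/1.4);B=dark(490/1.4,231/1.4)
d=B-A;print((A+B)/2,np.linalg.norm(d),np.arctan2(d[1],d[0]))
for pts,z in (([(368,201),(402,202),(401,266),(368,266)],.044),([(265,184),(506,184),(503,272),(268,272)],.01)):
    P=np.array([onz(w,np.array(q)/1.4,z)[:2] for q in pts]);print(P.mean(0),np.linalg.norm(P[1]-P[0]),np.linalg.norm(P[2]-P[1]),np.arctan2(*(P[1]-P[0])[::-1]))
E
```

```text
[np.float64(198.9400344356706), np.float64(165.10580062934156)] [0.354  0.2743 0.01  ]
[np.float64(349.6703674170398), np.float64(164.92995154266086)] [0.561  0.2629 0.01  ]
[0.4575 0.2686 0.01  ] 0.2072361242007476 -0.05504388668109807
[0.4583 0.2701] 0.03049483738098429 0.05863823471541334 -0.08537138763282212
[0.4591 0.2707] 0.23199748575242413 0.08683041197127249 -0.05613639108618877
```

>>> {"method": "carry_out", "body": {
  "translation": [
    [-0.0018,-0.0008,0.04],
    [0,0,0.045],
    [0,0,0.045],
    [0,0,0.045],
    [0,0,0.045],
    [0,0,0.04],
    [0,0,0.025],
    [0,0,0.015],
    [0,0,0.008],
    [0,0,0.004]
  ],
  "turn": [
    [0,0,0.003],
    [0,0,0],
    [0,0,0],
    [0,0,0],
    [0,0,0],
    [0,0,0],
    [0,0,0],
    [0,0,0],
    [0,0,0],
    [0,0,0]
  ],
  "gripper": [-1,-1,-1,-1,-1,-1,-1,-1,-1,-1]
}}

```text
time: 62.6
tool_pos: [0.4581, 0.269, 0.0155]
tool_rot: [3.141, 0.0, -0.059]
contact_force: [0.0, 0.0, -0.7]
opening: 0.0916
```

>>> {"method": "carry_out", "body": {
  "translation": [
    [0,0,0],
    [0,0,0],
    [0,0,0],
    [0,0,0],
    [0,0,0],
    [0,0,0],
    [0,0,0],
    [0,0,0],
    [0,0,0],
    [0,0,0]
  ],
  "turn": [
    [0,0,0],
    [0,0,0],
    [0,0,0],
    [0,0,0],
    [0,0,0],
    [0,0,0],
    [0,0,0],
    [0,0,0],
    [0,0,0],
    [0,0,0]
  ],
  "gripper": [1,1,1,1,1,1,1,1,1,1],
  "squeeze": 35
}}

```text
time: 63.6
tool_pos: [0.4581, 0.269, 0.016]
tool_rot: [3.142, -0.0, -0.059]
contact_force: [0.8, -0.2, 0.2]
opening: 0.0316
```

```bash
python3 s.py
```

```text
63.6 [0.4581 0.269  0.016 ] [ 3.1415 -0.0001 -0.059 ] [ 0.8062 -0.2008  0.2393] [-0.0056 -0.1218  0.0299] 0.03160657530451305
```

>>> {"method": "carry_out", "body": {
  "translation": [
    [0,0,-0.005],
    [0,0,-0.01],
    [0,0,-0.02],
    [0,0,-0.03],
    [0,0,-0.03],
    [0,0,-0.02],
    [0,0,-0.01],
    [0,0,-0.005],
    [0,0,0],
    [0,0,0]
  ],
  "turn": [
    [0,0,0],
    [0,0,0],
    [0,0,0],
    [0,0,0],
    [0,0,0],
    [0,0,0],
    [0,0,0],
    [0,0,0],
    [0,0,0],
    [0,0,0]
  ],
  "gripper": [1,1,1,1,1,1,1,1,1,1]
}}

```text
time: 64.6
tool_pos: [0.4574, 0.2687, 0.1449]
tool_rot: [3.141, 0.002, -0.059]
contact_force: [0.5, 0.3, -4.9]
opening: 0.0316
```

```bash
python3 s.py; python3 - <<'E'
from h import *
np.set_printoptions(precision=4,suppress=True)
w=read_camera("wrist"); s=robot.observe(); cv2.imwrite("pics/raw.png",w["img"][:,:,::-1])
T=np.eye(4);T[:3,:3]=R.from_euler("xyz",s["tool_rot"]).as_matrix();T[:3,3]=s["tool_pos"]; Ti=np.linalg.inv(T)
pr=lambda q:proj(w,(T@np.r_[q,1])[:3])[0]
print("pred holes",pr((-.1035,0,.006)),pr((.1035,0,.006)),"edge mid",pr((-.05,-.0425,.006)),pr((.05,-.0425,.006)))
g=w["img"].astype(int).sum(2)//3
for x in(-.08,-.06,-.04,.04,.06,.08):
    c,r=np.round(pr((x,-.0425,.006))).astype(int)
    if 20<r<400 and 0<=c<560:
        col=g[r-14:r+15,c]; e=np.abs(np.diff(col)); print(x,"pred row",r,"edge at",[r-14+k+.5 for k in np.argsort(e)[-2:]],e.max())
for x in(-.1035,.1035):
    c,r=np.round(pr((x,0,.006))).astype(int); print(c,r)
    if 15<c<545 and r<405:
        print(g[r-12:r+13:2,c-16:c+17:2])
E
```

```text
64.6 [0.4574 0.2687 0.1449] [ 3.1405  0.002  -0.059 ] [ 0.5189  0.2639 -4.9157] [-0.1059 -0.1206 -0.0187] 0.03158540315222078
pred holes [ 76.4321 248.7882] [477.4206 248.6158] edge mid [171.9864 165.8756] [382.3211 165.8481]
-0.08 pred row 166 edge at [np.float64(162.5), np.float64(163.5)] 50
-0.06 pred row 166 edge at [np.float64(162.5), np.float64(171.5)] 69
-0.04 pred row 166 edge at [np.float64(161.5), np.float64(162.5)] 51
0.04 pred row 166 edge at [np.float64(162.5), np.float64(161.5)] 44
0.06 pred row 166 edge at [np.float64(164.5), np.float64(171.5)] 68
0.08 pred row 166 edge at [np.float64(162.5), np.float64(161.5)] 44
76 249
[[239 239 239 237 229 188 142 161 222 227 232 240 240 240 241 241 238]
 [237 238 233 225 162 112 106 184 218 219 214 223 238 240 239 225  93]
 [239 236 230 174 131 108 104 184 217 221 216 215 222 236 183  52  22]
 [241 231 220 125 113 106 106 148 214 220 217 214 204  91  33  23  23]
 [241 223 194 110 108 106 107 116 207 219 215 165  49  23  22  22  21]
 [240 219 205 109 109 108 108 106 149 209 113  30  23  23  22  21  23]
 [242 225 199 115 109 109 109 
[... 699 characters left out ...]
 38  37  40  38  42  41  98 103 108 127 138 215 235 242 242]
 [ 23  23  23  23  33  39  39  60 107 106 108 116 121 203 232 242 243]
 [ 22  23  23  22  24  29  44  99 109 106 107 110 115 208 229 242 242]
 [ 22  22  24  22  22  22  30  79 108 106 108 109 127 207 233 241 241]
 [ 23  22  23  21  21  22  22  23  55 100 110 112 177 212 240 242 241]
 [ 22  23  23  23  23  23  22  23  23  38  89 150 194 229 242 242 242]
 [ 24  24  24  25  22  22  23  23  22  26  29 112 212 239 240 241 241]
 [ 25  23  24  25  26  25  26  25  25  26  24  47 236 240 240 240 240]
 [ 27  25  26  25  24  25  27  25  27  25  24  27 186 204 200 197 195]
 [ 26  25  26  26  25  26  26  22  25  24  25  25  36  54  52  52  52]]
```

>>> {"method": "carry_out", "body": {
  "translation": [
    [0.0003,0.0111,0],
    [0.0007,0.0222,0],
    [0.001,0.0333,0],
    [0.001,0.0333,0],
    [0.001,0.0333,0],
    [0.001,0.0333,0],
    [0.0007,0.0222,0],
    [0.0003,0.0111,0],
    [0,0,0],
    [0,0,0]
  ],
  "turn": [
    [0,0,-0.029],
    [0,0,0],
    [0,0,0],
    [0,0,0],
    [0,0,0],
    [0,0,0],
    [0,0,0],
    [0,0,0],
    [0,0,0],
    [0,0,0]
  ],
  "gripper": [1,1,1,1,1,1,1,1,1,1]
}}

```text
time: 65.65
tool_pos: [0.4577, 0.0696, 0.1457]
tool_rot: [-3.141, 0.001, -0.03]
contact_force: [-0.0, 1.3, -5.9]
opening: 0.0318
```

>>> {"method": "carry_out", "body": {
  "translation": [
    [0.0083,0.0038,0],
    [0.0165,0.0076,0],
    [0.0248,0.0114,0],
    [0.0248,0.0114,0],
    [0.0165,0.0076,0],
    [0.0083,0.0038,0],
    [0,0,0],
    [0,0,0],
    [0,0,0]
  ],
  "turn": [
    [0,0,0],
    [0,0,0],
    [0,0,0],
    [0,0,0],
    [0,0,0],
    [0,0,0],
    [0,0,0],
    [0,0,0],
    [0,0,0]
  ],
  "gripper": [1,1,1,1,1,1,1,1,1]
}}

```text
time: 66.55
tool_pos: [0.5547, 0.0213, 0.1459]
tool_rot: [-3.141, 0.001, -0.029]
contact_force: [-0.7, -1.3, -4.6]
opening: 0.0315
```

```bash
python3 s.py
```

```text
66.55 [0.5547 0.0213 0.1459] [-3.1415  0.001  -0.0292] [-0.7109 -1.2645 -4.598 ] [-0.0029 -0.08    0.0122] 0.03150607247495625
```

>>> {"method": "carry_out", "body": {
  "translation": [
    [0.0008,0.0008,0.01],
    [0,0,0.012],
    [0,0,0.012],
    [0,0,0.01],
    [0,0,0.005],
    [0,0,0],
    [0,0,0],
    [0,0,0]
  ],
  "turn": [
    [0,0,0],
    [0,0,0],
    [0,0,0],
    [0,0,0],
    [0,0,0],
    [0,0,0],
    [0,0,0],
    [0,0,0]
  ],
  "gripper": [1,1,1,1,1,1,1,1]
}}

```text
time: 67.35
tool_pos: [0.5567, 0.0197, 0.0975]
tool_rot: [3.141, -0.001, -0.03]
contact_force: [-0.4, -0.2, -3.9]
opening: 0.0319
```

```bash
python3 s.py; python3 - <<'E'
from h import *
np.set_printoptions(precision=4,suppress=True)
w=read_camera("wrist"); g=w["img"]
a=cv2.resize(g[225:275,40:110],None,fx=5,fy=5,interpolation=cv2.INTER_CUBIC);b=cv2.resize(g[225:275,445:515],None,fx=5,fy=5,interpolation=cv2.INTER_CUBIC)
cv2.imwrite("pics/w10.png",np.hstack([a,b])[:,:,::-1])
E
```

```text
67.35 [0.5567 0.0197 0.0975] [ 3.1414 -0.0011 -0.03  ] [-0.3715 -0.2056 -3.9233] [-0.0719 -0.0477 -0.0541] 0.03185948834998045
```

View pics/w10.png

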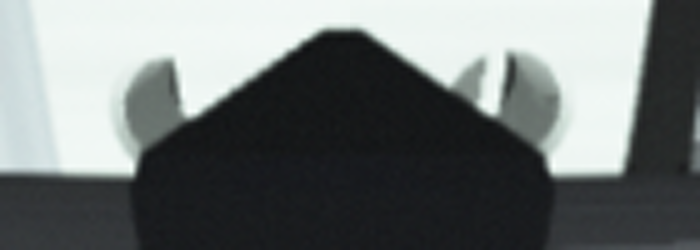

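>>> {"method": "carry_out", "body": {
  "translation": [
    [-0.001,-0.0008,0],
    [0,0,0],
    [0,0,0.0015],
    [0,0,0.0015],
    [0,0,0.0015],
    [0,0,0.0015],
    [0,0,0],
    [0,0,0]
  ],
  "turn": [
    [0,0,0],
    [0,0,0],
    [0,0,0],
    [0,0,0],
    [0,0,0],
    [0,0,0],
    [0,0,0],
    [0,0,0]
  ],
  "gripper": [1,1,1,1,1,1,1,1]
}}

```text
time: 68.2
tool_pos: [0.5553, 0.0206, 0.0909]
tool_rot: [3.141, 0.0, -0.03]
contact_force: [0.0, 0.2, -4.3]
opening: 0.0316
```

```bash
python3 s.py
```

```text
68.2 [0.5553 0.0206 0.0909] [ 3.1415  0.0001 -0.03  ] [ 0.0133  0.1962 -4.3364] [ 0.0016 -0.0995  0.0388] 0.03156041921536386
```

>>> {"method": "carry_out", "body": {
  "translation": [
    [0,0,0.001],
    [0,0,0.001],
    [0,0,0.001],
    [0,0,0.001],
    [0,0,0],
    [0,0,0]
  ],
  "turn": [
    [0,0,0],
    [0,0,0],
    [0,0,0],
    [0,0,0],
    [0,0,0],
    [0,0,0]
  ],
  "gripper": [1,1,1,1,1,1]
}}

```text
time: 68.8
tool_pos: [0.5553, 0.0206, 0.087]
tool_rot: [3.141, 0.0, -0.03]
contact_force: [0.8, 0.1, -4.4]
opening: 0.0318
```

```bash
python3 s.py
```

```text
68.8 [0.5553 0.0206 0.087 ] [ 3.1415  0.0001 -0.03  ] [ 0.7782  0.1443 -4.4483] [-0.0586 -0.091  -0.0197] 0.03183370058609436
```

>>> {"method": "carry_out", "body": {
  "translation": [
    [0,0,0.001],
    [0,0,0.001],
    [0,0,0.001],
    [0,0,0.001],
    [0,0,0],
    [0,0,0]
  ],
  "turn": [
    [0,0,0],
    [0,0,0],
    [0,0,0],
    [0,0,0],
    [0,0,0],
    [0,0,0]
  ],
  "gripper": [1,1,1,1,1,1]
}}

```text
time: 69.4
tool_pos: [0.5558, 0.0203, 0.083]
tool_rot: [3.141, -0.001, -0.03]
contact_force: [3.2, -3.2, -4.7]
opening: 0.0317
```

```bash
python3 s.py
```

```text
69.4 [0.5558 0.0203 0.083 ] [ 3.1412 -0.0009 -0.0302] [ 3.1572 -3.2202 -4.6964] [-0.5724 -0.6575 -0.1291] 0.031687884305452024
```

>>> {"method": "carry_out", "body": {
  "translation": [
    [0,0,0.001],
    [0,0,0.001],
    [0,0,0.001],
    [0,0,0.001],
    [0,0,0],
    [0,0,0]
  ],
  "turn": [
    [0,0,0],
    [0,0,0],
    [0,0,0],
    [0,0,0],
    [0,0,0],
    [0,0,0]
  ],
  "gripper": [1,1,1,1,1,1]
}}

```text
time: 70.0
tool_pos: [0.5558, 0.0202, 0.0791]
tool_rot: [3.141, -0.001, -0.03]
contact_force: [3.7, -4.5, -3.5]
opening: 0.032
```

```bash
python3 s.py
```

```text
70.0 [0.5558 0.0202 0.0791] [ 3.1411 -0.0011 -0.0302] [ 3.7327 -4.4588 -3.5211] [-0.873  -0.8255 -0.3036] 0.031961812361414335
```

>>> {"method": "carry_out", "body": {
  "translation": [
    [0.0007,0.0006,0],
    [0,0,0],
    [0,0,0.001],
    [0,0,0.001],
    [0,0,0],
    [0,0,0]
  ],
  "turn": [
    [0,0,0.003],
    [0,0,0],
    [0,0,0],
    [0,0,0],
    [0,0,0],
    [0,0,0]
  ],
  "gripper": [1,1,1,1,1,1]
}}

```text
time: 70.6
tool_pos: [0.5558, 0.02, 0.0767]
tool_rot: [-3.142, 0.0, -0.033]
contact_force: [2.5, -2.6, -5.3]
opening: 0.0315
```

```bash
python3 s.py
```

```text
70.6 [0.5558 0.02   0.0767] [-3.1416  0.0005 -0.0329] [ 2.5495 -2.5927 -5.3183] [-0.5064 -0.5503 -0.0741] 0.03150074334347495
```

>>> {"method": "carry_out", "body": {
  "translation": [
    [0,0,0.001],
    [0,0,0.001],
    [0,0,0],
    [0,0,0]
  ],
  "turn": [
    [0,0,0],
    [0,0,0],
    [0,0,0],
    [0,0,0]
  ],
  "gripper": [1,1,1,1]
}}

```text
time: 71.0
tool_pos: [0.5559, 0.02, 0.076]
tool_rot: [3.142, -0.0, -0.033]
contact_force: [-1.3, -2.2, 4.3]
opening: 0.0315
```

```bash
python3 s.py
```

```text
71.0 [0.5559 0.02   0.076 ] [ 3.1415 -0.0002 -0.033 ] [-1.2724 -2.214   4.2813] [-0.2975  0.2414 -0.1215] 0.03152817806384535
```

>>> {"method": "carry_out", "body": {
  "translation": [
    [0,0,0],
    [0,0,0],
    [0,0,0],
    [0,0,0],
    [0,0,0],
    [0,0,0],
    [0,0,0],
    [0,0,0],
    [0,0,0],
    [0,0,0]
  ],
  "turn": [
    [0,0,0],
    [0,0,0],
    [0,0,0],
    [0,0,0],
    [0,0,0],
    [0,0,0],
    [0,0,0],
    [0,0,0],
    [0,0,0],
    [0,0,0]
  ],
  "gripper": [0,0,0,0,0,0,0,-0.5,-0.5,-0.5]
}}

```text
time: 72.0
tool_pos: [0.556, 0.0199, 0.075]
tool_rot: [3.142, 0.0, -0.033]
contact_force: [-0.9, -0.5, -0.4]
opening: 0.065
```

>>> {"method": "carry_out", "body": {
  "translation": [
    [0,0,-0.005],
    [0,0,-0.01],
    [0,0,-0.02],
    [0,0,-0.03],
    [0,0,-0.035],
    [0,0,-0.035],
    [0,0,-0.035],
    [0,0,-0.004],
    [0,0,0],
    [0,0,0]
  ],
  "turn": [
    [0,0,0],
    [0,0,0],
    [0,0,0],
    [0,0,0],
    [0,0,0],
    [0,0,0],
    [0,0,0],
    [0,0,0],
    [0,0,0],
    [0,0,0]
  ],
  "gripper": [-0.5,-0.5,-0.5,-0.5,-0.5,-0.5,1,1,1,1]
}}

```text
time: 73.0
tool_pos: [0.5554, 0.02, 0.2481]
tool_rot: [-3.142, 0.002, -0.033]
contact_force: [-1.0, 0.8, -0.6]
opening: 0.0414
```

```bash
python3 s.py; python3 - <<'E'
from h import *
np.set_printoptions(precision=4,suppress=True)
for cam in("wrist","scene","top"):
    p=read_camera(cam)
    for r in nets.regions_of(p,"cover_plate")[:2]:
        ys,xs=np.nonzero(r["region"]); P=np.array([onz(p,(a,b),.07)[:2] for a,b in zip(xs,ys)]);q=cv2.minAreaRect((P*1e4).astype(np.float32));print(cam,round(r["score"],2),len(xs),np.array(q[0])/1e4,np.array(q[1])/1e4,q[2])
E
```

```text
73.0 [0.5554 0.02   0.2481] [-3.1416  0.0017 -0.033 ] [-0.9997  0.8013 -0.6165] [-0.0551 -0.129   0.021 ] 0.041435586995749986
wrist 0.62 20126 [0.5548 0.0216] [0.0864 0.2375] 88.12315368652344
scene 0.65 2766 [0.559  0.0189] [0.0881 0.2357] 88.45423889160156
top 0.57 274 [0.4511 0.0237] [0.0778 0.0272] 88.25202178955078
```

>>> {"method": "carry_out", "body": {
  "translation": [
    [0,0,0],
    [0,0,0],
    [0,0,0],
    [0,0,0],
    [0,0,0],
    [0,0,0],
    [0,0,0],
    [0,0,0],
    [0,0,0],
    [0,0,0]
  ],
  "turn": [
    [0,0,0.143],
    [0,0,0.143],
    [0,0,0.143],
    [0,0,0.143],
    [0,0,0.143],
    [0,0,0.143],
    [0,0,0.143],
    [0,0,0.143],
    [0,0,0.143],
    [0,0,0.143]
  ],
  "gripper": [1,1,1,1,1,1,1,1,1,1]
}}

```text
time: 74.3
tool_pos: [0.5559, 0.02, 0.2486]
tool_rot: [3.141, 0.0, -1.469]
contact_force: [0.2, -0.6, -0.0]
opening: 0.0004
```

>>> {"method": "carry_out", "body": {
  "translation": [
    [0,0,0],
    [0.0413,0.0016,0],
    [0.0413,0.0016,0],
    [0.0413,0.0016,0],
    [0.0413,0.0016,0],
    [0.0413,0.0016,0],
    [0.0413,0.0016,0],
    [0,0,0],
    [0,0,0],
    [0,0,0]
  ],
  "turn": [
    [0,0,0.143],
    [0,0,0],
    [0,0,0],
    [0,0,0],
    [0,0,0],
    [0,0,0],
    [0,0,0],
    [0,0,0],
    [0,0,0],
    [0,0,0]
  ],
  "gripper": [1,1,1,1,1,1,1,1,1,1]
}}

```text
time: 75.3
tool_pos: [0.5378, -0.2264, 0.2488]
tool_rot: [3.141, 0.001, -1.605]
contact_force: [0.0, 0.6, -0.3]
opening: 0.0004
```

```bash
python3 s.py; cat > lid.py <<'E'
from h import *
np.set_printoptions(precision=4,suppress=True)
P=[(c,read_camera(c)) for c in("scene","top","wrist")]
ob=[]
for c,p in P:
    for n in("plug_box_lid_handle",):
        for r in nets.tip_of(p,n)[:2]: print(c,n,round(r["score"],2),np.round(r["pixel"],1),onz(p,r["pixel"],.0985))
    rs=nets.regions_of(p,"plug_box_lid")[:1]
    for r in rs:
        ys,xs=np.nonzero(r["region"]); print(c,"lid",round(r["score"],2),len(xs),r["pixel"]); X=np.array([onz(p,(a,b),.0635)[:2] for a,b in zip(xs,ys)]);q=cv2.minAreaRect((X*1e4).astype(np.float32));print("  rect",np.array(q[0])/1e4,np.array(q[1])/1e4,q[2])
E
python3 lid.py
```

```text
75.3 [ 0.5378 -0.2264  0.2488] [ 3.1412  0.0006 -1.6053] [ 0.0313  0.5547 -0.2543] [-0.002  -0.007  -0.0634] 0.0003683638896495507
scene plug_box_lid_handle 0.97 [138.6 234.4] [ 0.522  -0.2888  0.0985]
scene lid 0.97 1507 [132.7, 222.4]
  rect [ 0.4752 -0.2891] [0.206  0.0786] 88.04446411132812
top plug_box_lid_handle 0.57 [359.4 279.7] [ 0.4401 -0.2192  0.0985]
top plug_box_lid_handle 0.54 [383.1 249.8] [ 0.5216 -0.2837  0.0985]
top lid 0.84 374 [385.8, 267.8]
  rect [ 0.4919 -0.2991] [0.1383 0.0469] 88.67118835449219
wrist plug_box_lid_handle 0.9 [345.4 208.9] [ 0.5178 -0.2896  0.0985]
wrist lid 0.74 1606 [406.8, 237.9]
  rect [ 0.4798 -0.3477] [0.1518 0.0337] 66.520263671875
```

>>> {"method": "carry_out", "body": {
  "translation": [
    [0,0,0.03],
    [0,0,0.04],
    [0,0,0.04],
    [0,0,0.02],
    [0,0,0.0118],
    [0,0,0],
    [0,0.01,0],
    [0,0.008,0],
    [0,0.005,0],
    [0,0,0]
  ],
  "turn": [
    [0,0,0],
    [0,0,0],
    [0,0,0],
    [0,0,0],
    [0,0,0],
    [0,0,0],
    [0,0,0],
    [0,0,0],
    [0,0,0],
    [0,0,0]
  ],
  "gripper": [1,1,1,1,1,1,1,1,1,1]
}}

```text
time: 76.75
tool_pos: [0.5142, -0.2267, 0.1082]
tool_rot: [-3.141, -0.001, -1.607]
contact_force: [-0.0, 0.0, 0.1]
opening: 0.0005
```

>>> {"method": "carry_out", "body": {
  "translation": [
    [0,0.004,0],
    [0,0.004,0],
    [0,0.004,0],
    [0,0.004,0],
    [0,0.004,0],
    [0,0.0047,0]
  ],
  "turn": [
    [0,0,0],
    [0,0,0],
    [0,0,0],
    [0,0,0],
    [0,0,0],
    [0,0,0]
  ],
  "gripper": [1,1,1,1,1,1]
}}

```text
time: 77.35
tool_pos: [0.4902, -0.2258, 0.1074]
tool_rot: [-3.14, -0.0, -1.606]
contact_force: [2.2, 0.6, 0.9]
opening: 0.0005
```

```bash
python3 s.py; python3 lid.py
```

```text
77.35 [ 0.4902 -0.2258  0.1074] [-3.1404 -0.0004 -1.6061] [2.1846 0.5643 0.8527] [ 0.0146 -0.2993 -0.0315] 0.0005101956809840857
scene plug_box_lid_handle 0.68 [134.9 233.5] [ 0.5154 -0.2953  0.0985]
scene lid 0.79 1279 [125.5, 225.6]
  rect [ 0.4714 -0.2927] [0.2054 0.0736] 80.53584289550781
top plug_box_lid_handle 0.36 [207.9 201.7] [0.6416 0.1951 0.0985]
top plug_box_lid_handle 0.33 [398.6 283.9] [ 0.4315 -0.3243  0.0985]
wrist plug_box_lid_handle 0.74 [397.9 199.6] [ 0.5122 -0.2875  0.0985]
wrist lid 0.62 6712 [431.6, 245.3]
  rect [ 0.4598 -0.3356] [0.1379 0.0688] 60.92829513549805
```

Lid is moving with about 2 N. Continue along the arc.

>>> {"method": "carry_out", "body": {
  "translation": [
    [0,0.0046,0],
    [0,0.0046,0],
    [0,0.0046,0],
    [0,0.0044,0.0011],
    [0,0.0044,0.0011],
    [0,0.0044,0.0011],
    [0,0.004,0.0021],
    [0,0.004,0.0022],
    [0,0.004,0.0022]
  ],
  "turn": [
    [0,0,0],
    [0,0,0],
    [0,0,0],
    [0,0,0],
    [0,0,0],
    [0,0,0],
    [0,0,0],
    [0,0,0],
    [0,0,0]
  ],
  "gripper": [1,1,1,1,1,1,1,1,1]
}}

```text
time: 78.7
tool_pos: [0.4507, -0.2243, 0.0972]
tool_rot: [-3.142, -0.0, -1.606]
contact_force: [2.1, -0.1, 0.3]
opening: 0.0003
```

```bash
python3 s.py
```

```text
78.7 [ 0.4507 -0.2243  0.0972] [-3.1416 -0.0001 -1.606 ] [ 2.1204 -0.073   0.2638] [ 0.0291 -0.1856  0.0141] 0.0003342741930531498
```

>>> {"method": "carry_out", "body": {
  "translation": [
    [0,0.0033,0.0032],
    [0,0.0033,0.0032],
    [0,0.0033,0.0032],
    [0,0.0024,0.0039],
    [0,0.0024,0.0039],
    [0,0.0023,0.0039],
    [0,0.001,0.0029],
    [0,0.001,0.0029],
    [0,0.001,0.0029]
  ],
  "turn": [
    [0,0,0],
    [0,0,0],
    [0,0,0],
    [0,0,0],
    [0,0,0],
    [0,0,0],
    [0,0,0],
    [0,0,0],
    [0,0,0]
  ],
  "gripper": [1,1,1,1,1,1,1,1,1]
}}

```text
time: 79.6
tool_pos: [0.431, -0.2236, 0.0672]
tool_rot: [-3.142, -0.0, -1.606]
contact_force: [0.4, 0.4, 0.2]
opening: 0.0002
```

```bash
python3 s.py; python3 lid.py
```

```text
79.6 [ 0.431  -0.2236  0.0672] [-3.1416 -0.0001 -1.6059] [0.4335 0.3931 0.249 ] [ 0.0085 -0.0131 -0.0386] 0.00019191684146015634
scene plug_box_lid_handle 0.94 [128.  206.8] [ 0.4403 -0.2817  0.0985]
scene lid 0.94 1837 [124.2, 214.3]
  rect [ 0.4386 -0.2847] [0.1954 0.0767] 87.65750122070312
top lid 0.61 89 [414.6, 274.5]
  rect [ 0.4628 -0.2892] [0.1915 0.0203] 85.09654235839844
wrist plug_box_lid_handle 0.65 [435.6 270.5] [ 0.4338 -0.288   0.0985]
wrist lid 0.66 28397 [410.2, 204.6]
  rect [ 0.4332 -0.2792] [0.1804 0.0766] 87.28872680664062
```

>>> {"method": "carry_out", "body": {
  "translation": [
    [0,0.0003,0.001],
    [0,0.0003,0.001],
    [0,0.0002,0.001],
    [0,0,0],
    [0,0,0]
  ],
  "turn": [
    [0,0,0],
    [0,0,0],
    [0,0,0],
    [0,0,0],
    [0,0,0]
  ],
  "gripper": [1,1,1,1,1]
}}

```text
time: 80.55
tool_pos: [0.4302, -0.2235, 0.0643]
tool_rot: [3.141, 0.0, -1.606]
contact_force: [-0.1, 0.3, -0.7]
opening: 0.001
```

```bash
python3 s.py
```

```text
80.55 [ 0.4302 -0.2235  0.0643] [ 3.1414  0.     -1.606 ] [-0.056   0.3294 -0.6782] [0.0596 0.0113 0.0369] 0.000978759189206402
```

>>> {"method": "carry_out", "body": {
  "translation": [
    [0,0,0.0005],
    [0,0,0.0005],
    [0,0,0],
    [0,0,0]
  ],
  "turn": [
    [0,0,0],
    [0,0,0],
    [0,0,0],
    [0,0,0]
  ],
  "gripper": [1,1,1,1]
}}

```text
time: 80.95
tool_pos: [0.4302, -0.2236, 0.0637]
tool_rot: [-3.141, -0.0, -1.606]
contact_force: [-1.6, 1.4, 5.3]
opening: 0.0001
```

```bash
python3 s.py
```

```text
80.95 [ 0.4302 -0.2236  0.0637] [-3.1415 -0.0002 -1.606 ] [-1.6369  1.3638  5.2668] [0.1495 0.2928 0.0161] 6.300363681136135e-05
```

>>> {"method": "carry_out", "body": {
  "translation": [
    [0,0,0.0004],
    [0,0,0.0004],
    [0,0,0],
    [0,0,0]
  ],
  "turn": [
    [0,0,0],
    [0,0,0],
    [0,0,0],
    [0,0,0]
  ],
  "gripper": [1,1,1,1]
}}

```text
time: 81.35
tool_pos: [0.4303, -0.2235, 0.0635]
tool_rot: [-3.141, -0.0, -1.606]
contact_force: [-3.3, 2.8, 12.5]
opening: 0.0004
```

>>> {"method": "carry_out", "body": {
  "translation": [
    [0,0,-0.005],
    [0,0,-0.02],
    [0,0,-0.04],
    [0,0,-0.045],
    [0,0,-0.045],
    [0,0,-0.045],
    [0,0,-0.03],
    [0,0,0],
    [0,0,0],
    [0,0,0]
  ],
  "turn": [
    [0,0,0],
    [0,0,0],
    [0,0,0],
    [0,0,0],
    [0,0,0],
    [0,0,0],
    [0,0,0],
    [0,0,0],
    [0,0,0],
    [0,0,0]
  ],
  "gripper": [1,1,1,1,1,1,1,1,1,1]
}}

```text
time: 82.35
tool_pos: [0.4297, -0.2232, 0.2912]
tool_rot: [3.139, 0.001, -1.606]
contact_force: [0.4, -0.6, -0.2]
opening: 0.0006
```

```bash
python3 s.py; python3 lid.py; python3 cp.py; python3 - <<'E'
from h import *
np.set_printoptions(precision=4,suppress=True)
p=read_camera("scene")
for r in nets.regions_of(p,"cover_plate")[:1]:
    ys,xs=np.nonzero(r["region"]); P=np.array([onz(p,(a,b),.07)[:2] for a,b in zip(xs,ys)]);q=cv2.minAreaRect((P*1e4).astype(np.float32));print("plate z.07",r["score"],np.array(q[0])/1e4,np.array(q[1])/1e4,q[2])
E
```

```text
82.35 [ 0.4297 -0.2232  0.2912] [ 3.1393  0.0015 -1.606 ] [ 0.4393 -0.5549 -0.1547] [-0.0099  0.0311 -0.0047] 0.000632365301049044
scene plug_box_lid_handle 0.61 [127.8 207.4] [ 0.4416 -0.2827  0.0985]
scene plug_box_lid_handle 0.47 [108.6 237.9] [ 0.4941 -0.3531  0.0985]
scene lid 0.77 1915 [126.0, 213.7]
  rect [ 0.4353 -0.285 ] [0.1941 0.0799] 87.34358215332031
wrist plug_box_lid_handle 0.57 [337.1 175.6] [ 0.433  -0.2858  0.0985]
wrist lid 0.96 10368 [331.0, 165.1]
  rect [ 0.4369 -0.2846] [0.1952 0.0694] 87.1536636352539
82.8 [ 0.4303 -0.2235  0.2924] [ 3.1413  0.0001 -1.6059]
wrist cover_plate 0.62 [52.6 73. ] [0.5627 0.0558]
wrist plate 0.89 13943 [0.5407 0.065 ] [0.1206 0.2253] 88.28661346435547
top cover_plate 0.74 [268.5 235.1] [0.5629 0.0282]
top puller 0.92 [265.4 142.6] [0.8268 0.0436]
top puller 0.73 [206. 199.] [0.6574 0.2076]
top puller 0.5 [199.8 174.1] [0.7289 0.2283]
top puller_handle 0.9 [199.9 195. ] [0.6523 0.2113]
top puller_handle 0.75 [184.2 185.8] [0.6759 0.2538]
top plate 0.69 2601 [0.5585 0.0194] [0.0909 0.2471] 88.20901489257812
scene cover_plate 0.86 [263.1 196.3] [0.5299 0.0402]
scene puller 0.81 [323.9 287.5] [0.8347 0.0196]
scene puller 0.74 [373.  223.2] [0.7607 0.2185]
scene puller 0.73 [344.6 196.5] [0.6614 0.2035]
scene puller_handle 0.9 [347.4 174.8] [0.6574 0.1968]
scene puller_handle 0.74 [272.9 277.3] [ 0.7852 -0.0879]
scene puller_handle 0.53 [376.1 203.5] [0.7553 0.2066]
scene plate 0.75 2821 [0.5267 0.0377] [0.0945 0.2513] 88.67391967773438
plate z.07 0.75 [0.5587 0.018 ] [0.0916 0.2399] 88.862548828125
```

```bash
python3 -c "
from cell import robot
print(robot.hand_in())"
```

```text
the job is handed in; nothing more can be done
None
```

The job is done as asked and was handed in at about 83 s of the 210 s allowed.

- **Plugs:** All three were present. Each was screwed onto the puller, drawn straight out, unscrewed and left in its own pocket of the box. After each release the plug stayed on the pocket floor as the puller rose. The second plug worked loose to about 49° of turn while being carried, close to the holding limit, but it did not drop.
- **Puller:** It is back in the blue holder. The collar met the holder with a light contact, and the cameras show it there afterwards.
- **Cover plate:** It had been knocked about 35 mm aside before I reached for it, so I located it again. It was lowered over both pins with light side forces, and came to rest at the expected height. The wrist view, measured at that height, gave 86 x 237 mm against the actual 85 x 235 mm.
- **Lid:** It was pushed shut with about 2 N, then pressed down to a firm stop at 63.5 mm, which is the closed height, with a peak of 12.5 N. Measured afterwards at that height, it was 195 x 69 mm against the actual 194 x 68 mm.

**Checks that disagreed:**
- The scene camera differed from the wrist camera by up to about 5 mm on handle positions, so I used the wrist camera.
- The two spare pullers changed from upright to lying down near the start; nothing I did touched them.
- I did not view a final picture. The closing checks were numerical, from the cameras, the networks and the force readings.

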